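# Finish the slat stack on the bench scale and hold its recessed button

## Task

Two pairs of wooden slats are stacked crosswise on the plate of the bench scale: lay the two loose slats from the bench across the upper pair as the third layer, directly above the lowest pair and lined up with it. Then take the long pin punch from its stand, reach its thin nose through the round hole in the scale's console and press the recessed button fully down to store the weight. Finish while still gripping the punch and holding the button down, with the stack standing as built and everything else left where it was.

Things in the scene. Friction and masses are not known exactly. Their poses are not given: they have to be found in the camera images.
- scale: bench scale, fixed, grey, 190 (x) x 300 (y) mm; origin at the centre of its underside, on the table. Steel weighing plate 165 x 165 mm, rigid, centred at (0, +60) mm, top 50 mm above the table. Console at its -y end: 180 (x) x 100 (y) mm, centred at (0, -98) mm, top 70 mm above the table, with a display, flat keys and one round hole
- plate_center (a point): centre of the weighing plate's top face; axes as the scale's
- hole_mouth (a point): centre of the mouth of the console's round hole, 16 mm across, vertical, through a 15 mm thick cover, on the half of the console nearer the robot (scale frame (-50, -98, 70) mm); z up. The button's face lies 20 mm below the mouth
- button (a joint): travel of the recessed round push button (13.6 mm across, off-white) under the hole: 0 up, 0.006 m fully down, moves straight down; spring, about 2 N to start, 6 N fully down; it springs back when let go
- low_slat_1: slat of the lowest layer on the plate, along the scale's x at 40 mm to +y of the plate centre, underside 50 mm above the table. 130 x 22 x 16 mm, 32 g; origin at the centre of its underside, x axis along its length, z up
- low_slat_2: slat of the lowest layer, along the scale's x at 40 mm to -y of the plate centre; same size, origin and axes as low_slat_1
- mid_slat_1: slat of the second layer, along the scale's y at 40 mm to +x of the plate centre, underside 66 mm and top 82 mm above the table; same size, origin and axes
- mid_slat_2: slat of the second layer, along the scale's y at 40 mm to -x of the plate centre; same size, origin and axes
- slat_a: loose wooden slat lying flat on the bench, left of the scale, 130 x 22 x 16 mm, 32 g; origin at the centre of its underside, x axis along its length, z up
- slat_b: the other loose slat lying flat on the bench, left of the scale; same size, origin and axes
- stand: fixed dark wooden stand 130 (x) x 50 (y) x 55 mm, right of the scale; origin at the centre of its underside. Two upright holes 10 mm across and 50 mm deep on its x axis at -35 and +35 mm; a punch stands in each (either way round)
- punch: long pin punch, steel, 140 mm long, 90 g, upright in the stand: thin round nose 7 mm across and 45 mm long, then a round shank 16 mm across and 95 mm long whose shoulder rests on the stand's top, so that the shank stands from 55 to 150 mm above the table. Origin at the nose's end, z axis along the punch towards the shank
- stub_punch: short stout punch in the stand's other hole, to be left there: nose 7 mm across, 20 mm long, shank 24 mm across and 55 mm long, top 110 mm above the table; origin at the nose's end, z up
- offcut: wood offcut 50 x 40 x 22 mm, to be left; origin at the centre of its underside
- jar: small glass jar, 64 mm across, 75 mm high, to be left; origin at the centre of its underside
- screw_box: cardboard box 70 x 100 x 40 mm, to be left; origin at the centre of its underside
- screwdriver: screwdriver, 200 mm, lying in front of the scale, to be left; origin under its middle
- tape_measure: black tape measure lying flat, 65 x 62 x 34 mm, to be left; origin at the centre of its underside
Not all that is in view belongs to the job. What is shaped like the slat_b but orange or red is not meant.

How it is judged:
By the outcome, as a careful person would: the job done as asked, in the order asked, and still so for the second after the job is handed in, while the arm keeps its last pose, push and grip.
It also fails if it takes over 72 s, if anything falls off the work surface, if the arm or the gripper's body presses on something with over 40 N, if the wrist force passes 120 N, or if a joint passes its speed limit or range.

## Robot

A 6-joint arm with a two-finger parallel gripper is mounted at the origin on the work surface. World frame = base frame: x ahead of the robot, y to its left, z up, the work surface at z = 0. Lengths are in mm, angles in rad, forces in N, time in s.
With the tool pointing down it reaches from about 400 to 925 mm from the base axis. Payload 12.5 kg.
Tool frame: the origin (TCP) lies midway between the tips of the shut fingers; the grasp point (between the pads) lies 19 mm behind it; z points along the fingers, y is the direction in which the jaws open and shut (so a half turn about z gives the same grasp; the last joint's range is limited). The gripper opens to 95 mm and grips with 3 to 60 N. Pads are 20 mm wide; open, the fingers measure 119 mm over their backs; the gripper's body (75 mm by 180 mm) begins 59 mm behind the grasp point.
Start: joints at [-1.234, 0.491, 1.559, -0, 1.092, -0.106], TCP at [267.819, -564.73, 214.661] pointing down, gripper open.
Joint ranges: [-3.1, 3.1], [-0.84, 2.19], [0.05, 2.79], [-1.13, 4.28], [0.06, 2.93], [-2.69, 2.69]. Speed limits (rad/s): [2.22, 2.22, 2.79, 3.14, 3.14, 3.14].

## Interface

Orientations are given as [roll, pitch, yaw] about the fixed x, y, z axes, in that order (R = Rz(yaw) Ry(pitch) Rx(roll)).
In Python, from cell import env gives the robot as it stands.
- The arm moves only by the tool arm_command, never from a script. Its argument "steps" is a list of rows, each an object of numbers: "dx", "dy", "dz": the shift along the tool's x, y, z as a fraction of full scale; "rx", "ry", "rz": the turn, a rotation vector about the tool's x, y, z as a fraction of full scale; "claw": the gripper command: -1 is fully open, 1 is shut, values between are in proportion. In form: [{"dx": .., "dy": .., "dz": .., "rx": .., "ry": .., "rz": .., "claw": ..}, ...]. A call has 1 to 10 rows; each row shifts and turns the pose as measured when the row begins, along the tool's axes as they then stand; what a row does not reach is not made up. Full scale, the value 1, is 0.8 m for a shift and 90 degrees for a turn. A row lasts 1/8 s, in which the tool goes at most 62.5 mm and 10.7 degrees, less where a joint would pass 70% of its speed; a pose out of reach is approached as far as the arm can. A call with a number of a shift or a turn outside -1 to 1 is refused whole. A call with a gripper value outside its range is refused whole. The fingers move at their own pace and stop on an object; the grip force is fixed at half the most. Time passes only in rows, so rows that do not move let the fingers close. It gives the time, the measured TCP pose, the force and the opening at its end, in the units of the state.
- env.state(): the state, without advancing time (a new reading comes with each control period).
- env.read_camera(name): name is "scene" or "top" or "wrist"; returns (picture, depth): 384x512x3 uint8, red, green, blue; 384x512 float32, mm along the optical axis (not along the pixel's ray), 0 where there is no reading.
- env.get_calibration(name): a dict with "vfov" (degrees; the focal length in pixels is half the picture's height over the tangent of half this angle, whatever the lens; pixels are square), "cx", "cy" (the principal point, pixels), "xyz" and "attitude" of the camera in the world. Camera axes: x right, y up, looking along -z (the intrinsics and any distortion apply to the point x, -y, -z); pixel columns grow to the right and rows downward; lengths in mm; the calibration is good to about 2 mm. A picture is of the moment at which its call begins: read the wrist's pose just before it. get_calibration takes no time and is no camera call; for the wrist camera it gives the pose at the moment of the call.
- env.job_done(): hands the job in, once; it reports no verdict.
The state is a dict: "t": time; "joints": joint angles; "qvel": joint speeds; "tau": joint torques, N m; "eef_pos": TCP position; "tcp_rot": TCP orientation; "ft_force": force on the tool from outside, world axes, zero at the start; "moment": the same for the moment, N m; "opening": opening from 0.0 (shut) to 1.0 (fully open).
Only numpy, scipy, OpenCV 4.12 (cv2) and the standard library are available. Lean on these libraries where they do the work, as an engineer would, in place of code of your own. Each camera call takes 0.05 s, during which the arm holds its last target.

## Working session

There is one attempt and no reset: what is moved stays moved. The work goes in short steps, Python scripts to look and compute and a tool call to move; the robot and the scene stay as the last step left them, time stands still between calls to the robot, and variables do not carry over. Pictures are saved under pics/ and viewed, and the job is handed in when it is done.

Besides the shell and the picture viewer there is one more tool, called after ">>>" as name(argument=value, ...), one argument or row to a line, values as JSON. arm_command: Moves the arm, as the interface text tells. Its arguments: {"type":"object","properties":{"steps":{"type":"array","items":{"type":"object","properties":{"dx":{"type":"number"},"dy":{"type":"number"},"dz":{"type":"number"},"rx":{"type":"number"},"ry":{"type":"number"},"rz":{"type":"number"},"claw":{"type":"number"}}}}},"required":["steps"]}

```bash
ls; mkdir -p pics; python3 - <<'E'
from cell import env
import cv2,json
print(env.state())
for n in ["scene","top","wrist"]:
    c=env.get_calibration(n);print(n,c)
    p,d=env.read_camera(n)
    cv2.imwrite(f"pics/{n}0.png",p[:,:,::-1])
    import numpy as np; np.savez(f"pics/{n}0.npz",p=p,d=d)
E
```

```text
pics
{'t': 0.0, 'joints': array([-1.23360688e+00,  4.91577843e-01,  1.55946990e+00, -3.68326304e-06,
        1.09173116e+00, -1.05623915e-01]), 'qvel': array([ 0.00027493,  0.00010776, -0.00080606,  0.00035502,  0.00092089,
       -0.0008597 ]), 'tau': array([-1.60265372e-04, -6.12641501e+01, -2.58186615e+01,  6.93508959e-02,
        4.82740975e-02, -3.68672738e-05]), 'eef_pos': array([ 267.72089451, -564.4666253 ,  214.04335806]), 'tcp_rot': array([-3.14041266e+00, -1.21815802e-04,  4.42814986e-01]), 'ft_force': array([ 0.10542103,  0.47824289, -0.52733531]), 'moment': array([-0.00614838,  0.0074171 ,  0.00529979]), 'opening': 0.9979273738113263}
scene {'vfov': 45.77132686250201, 'cx': 255.23549807340137, 'cy': 196.58745014784998, 'xyz': array([ 935.22499247, -611.39982026, 1215.68934114]), 'attitude': array([ 0.57568144, -0.0094633 ,  0.65227462])}
top {'vfov': 52.410719492656256, 'cx': 255.3295943054388, 'cy': 190.58105025125263, 'xyz': array([ 329.2220082 ,   -4.12264644, 1443.71010743]), 'attitude': array([ 0.12576306,  0.0025476 , -1.59252606])}
wrist {'vfov': 61.04920706002777, 'cx': 253.19250674636797, 'cy': 189.2180257727421, 'xyz': array([ 339.76254993, -529.55904636,  382.71622762]), 'attitude': array([-2.84528523e-01,  3.70687944e-04, -1.12697896e+00])}
```

View pics/top0.png

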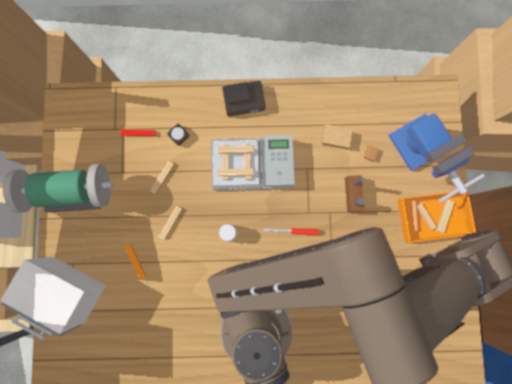

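View pics/scene0.png

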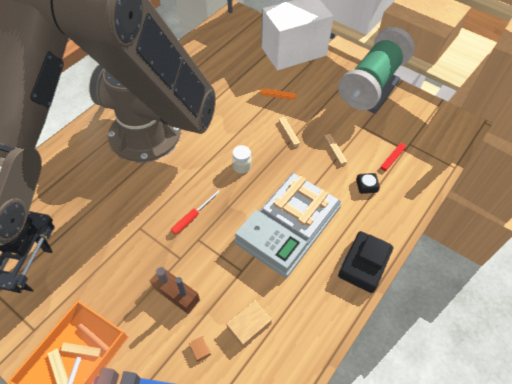

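View pics/wrist0.png

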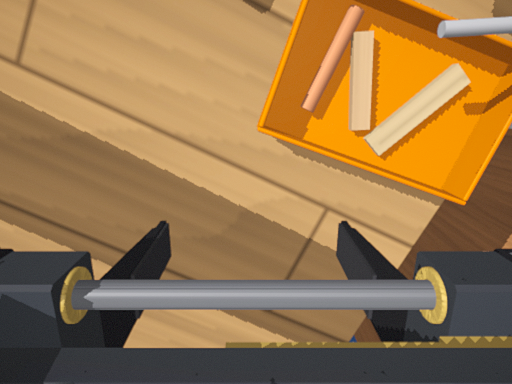

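The top view shows the scale at about (252,163) with its stack at (238,161). The loose slats are at (163,177) and (171,222), the stand at (355,195), and the console on the right, which is -y. Next I'll build helpers and measure.

```bash
cat > h.py <<'E'
import numpy as np, cv2
from scipy.spatial.transform import Rotation as Ro
def K(c):
    f=192/np.tan(np.radians(c['vfov']/2)); return f,c['cx'],c['cy']
def Rc(c): return Ro.from_euler('xyz',c['attitude']).as_matrix()
def ray(c,uv):
    f,cx,cy=K(c); uv=np.atleast_2d(np.array(uv,float))
    d=np.stack([(uv[:,0]-cx)/f,-(uv[:,1]-cy)/f,-np.ones(len(uv))],1)
    return d@Rc(c).T
def onz(c,uv,z):
    d=ray(c,uv); o=np.array(c['xyz']); s=(z-o[2])/d[:,2]
    return o+d*s[:,None]
def proj(c,P):
    f,cx,cy=K(c); q=(np.atleast_2d(P)-c['xyz'])@Rc(c)
    return np.stack([cx+f*q[:,0]/-q[:,2], cy-f*q[:,1]/-q[:,2]],1)
def cloud(c,d):
    v,u=np.mgrid[0:d.shape[0],0:d.shape[1]]
    f,cx,cy=K(c)
    P=np.stack([(u-cx)/f*d,-(v-cy)/f*d,-d],-1)
    return P@Rc(c).T+np.array(c['xyz'])
E
python3 - <<'E'
from cell import env
from h import *
for n in ['top','scene']:
    c=env.get_calibration(n); z=np.load(f'pics/{n}0.npz'); P=cloud(c,z['d'])
    np.save(f'pics/{n}0P.npy',P)
    if n=='top':
        for uv in [(163,177),(171,222),(100,250),(300,210),(238,161),(215,163),(275,150),(355,195),(250,163)]:
            print(uv,P[uv[1],uv[0]].round(1))
        p=z['p']
        cv2.imwrite('pics/topA.png',cv2.resize(p[120:240,200:310,::-1],None,fx=5,fy=5,interpolation=cv2.INTER_CUBIC))
        cv2.imwrite('pics/topB.png',cv2.resize(p[120:250,110:210,::-1],None,fx=4,fy=4,interpolation=cv2.INTER_CUBIC))
    else:
        p=z['p']
        cv2.imwrite('pics/scA.png',cv2.resize(p[160:290,220:350,::-1],None,fx=4.5,fy=4.5,interpolation=cv2.INTER_CUBIC))
E
```

```text
(163, 177) [568.5 337.3  13.5]
(171, 222) [401.  306.7  13.3]
(100, 250) [305.  569.3   0. ]
(300, 210) [ 435.5 -168.2    1.7]
(238, 161) [614.7  56.1  52.8]
(215, 163) [609.9 140.1  48.9]
(275, 150) [649.2 -78.5  66.9]
(355, 195) [ 481.4 -361.8   51.2]
(250, 163) [606.9  12.8  49.8]
```

View pics/topA.png

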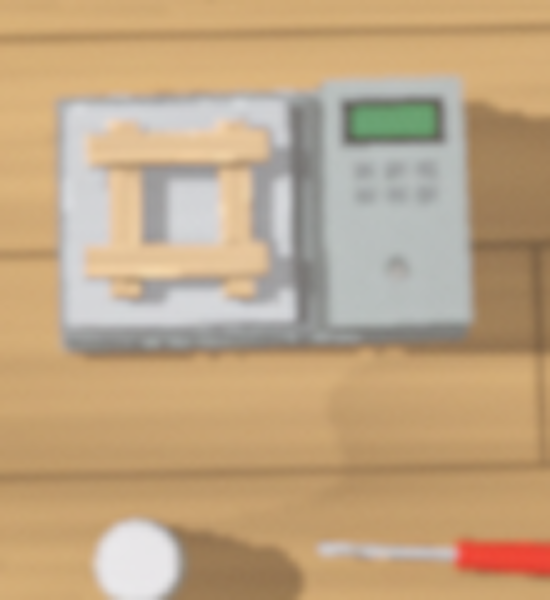

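View pics/scA.png

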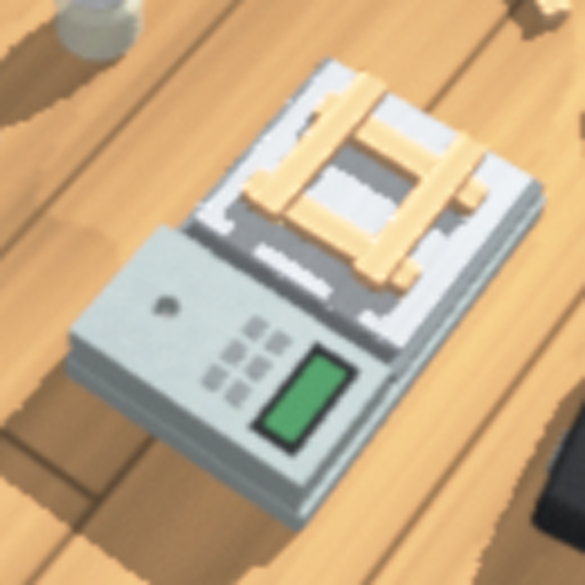

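```bash
cat > plan.py <<'E'
import sys
from cell import env
from h import *
# usage: plan.py x y z yaw(rad) nrows [rot rows]
def plan(t,n,s=None):
    s=s or env.state(); p=np.array(s['eef_pos']); R=Ro.from_euler('xyz',s['tcp_rot']).as_matrix()
    T=np.array(t[:3]); RT=Ro.from_euler('xyz',[np.pi,0,t[3]]).as_matrix()
    dv=Ro.from_matrix(R.T@RT).as_rotvec()
    for i in range(n):
        Ri=R@Ro.from_rotvec(dv*i/n).as_matrix()
        d=Ri.T@((T-p)/n)/800
        print([float(x) for x in d.round(4)],[float(x) for x in (dv/n/(np.pi/2)).round(4)])
if __name__=='__main__':
    a=[float(x) for x in sys.argv[1:]]
    s=env.state(); print('t',s['t'],'pos',s['eef_pos'].round(1),'rot',s['tcp_rot'].round(4),'F',s['ft_force'].round(1),'op',round(s['opening'],3),'j',s['joints'].round(2))
    plan(a[:4],int(a[4]),s)
E
python3 plan.py 540 0 330 3.12 16
```

```text
t 0.15 pos [ 267.7 -564.6  214.2] rot [-3.1408e+00 -1.0000e-04  4.4280e-01] F [ 0.7  0.2 -0.6] op 1.002 j [-1.23  0.49  1.56 -0.    1.09 -0.11]
[0.0381, -0.0307, -0.009] [-0.0, -0.0, -0.1065]
[0.0427, -0.024, -0.009] [-0.0, -0.0, -0.1065]
[0.0461, -0.0165, -0.009] [-0.0, -0.0, -0.1065]
[0.0482, -0.0086, -0.009] [-0.0, -0.0, -0.1065]
[0.049, -0.0005, -0.009] [-0.0, -0.0, -0.1065]
[0.0484, 0.0077, -0.009] [-0.0, -0.0, -0.1065]
[0.0464, 0.0156, -0.009] [-0.0, -0.0, -0.1065]
[0.0431, 0.0232, -0.009] [-0.0, -0.0, -0.1065]
[0.0387, 0.03, -0.009] [-0.0, -0.0, -0.1065]
[0.0331, 0.036, -0.009] [-0.0, -0.0, -0.1065]
[0.0267, 0.0411, -0.009] [-0.0, -0.0, -0.1065]
[0.0195, 0.0449, -0.009] [-0.0, -0.0, -0.1065]
[0.0117, 0.0475, -0.009] [-0.0, -0.0, -0.1065]
[0.0036, 0.0488, -0.009] [-0.0, -0.0, -0.1065]
[-0.0046, 0.0488, -0.009] [-0.0, -0.0, -0.1065]
[-0.0126, 0.0473, -0.009] [-0.0, -0.0, -0.1065]
```

>>> arm_command(
  steps=[
    {"dx": 0.038, "dy": -0.031, "dz": -0.02, "rz": -0.106, "claw": -1},
    {"dx": 0.043, "dy": -0.024, "dz": -0.02, "rz": -0.106, "claw": -1},
    {"dx": 0.046, "dy": -0.0165, "dz": -0.02, "rz": -0.106, "claw": -1},
    {"dx": 0.048, "dy": -0.009, "dz": -0.02, "rz": -0.106, "claw": -1},
    {"dx": 0.049, "dy": 0, "dz": -0.02, "rz": -0.106, "claw": -1},
    {"dx": 0.048, "dy": 0.008, "dz": -0.02, "rz": -0.106, "claw": -1},
    {"dx": 0.046, "dy": 0.016, "dz": -0.01, "rz": -0.106, "claw": -1},
    {"dx": 0.043, "dy": 0.023, "dz": -0.01, "rz": -0.106, "claw": -1},
  ],
)

```text
$.steps[0]: bad value
```

```bash
python3 plan.py 540 0 330 3.12 9
```

```text
t 0.15 pos [ 267.7 -564.6  214.2] rot [-3.1408e+00 -1.0000e-04  4.4280e-01] F [ 0.7  0.2 -0.6] op 1.002 j [-1.23  0.49  1.56 -0.    1.09 -0.11]
[0.0678, -0.0547, -0.016] [-0.0, -0.0001, -0.1894]
[0.0808, -0.0324, -0.016] [-0.0, -0.0001, -0.1894]
[0.0868, -0.0073, -0.0161] [-0.0, -0.0001, -0.1894]
[0.0851, 0.0185, -0.0161] [-0.0, -0.0001, -0.1894]
[0.0759, 0.0426, -0.0161] [-0.0, -0.0001, -0.1894]
[0.0601, 0.063, -0.0161] [-0.0, -0.0001, -0.1894]
[0.039, 0.0778, -0.0161] [-0.0, -0.0001, -0.1894]
[0.0145, 0.0858, -0.0161] [-0.0, -0.0001, -0.1894]
[-0.0113, 0.0863, -0.0161] [-0.0, -0.0001, -0.1894]
```

>>> arm_command(
  steps=[
    {"dx": 0.038, "dy": -0.031, "dz": -0.02, "rx": 0, "ry": 0, "rz": -0.106, "claw": -1},
    {"dx": 0.043, "dy": -0.024, "dz": -0.02, "rx": 0, "ry": 0, "rz": -0.106, "claw": -1},
    {"dx": 0.046, "dy": -0.016, "dz": -0.02, "rx": 0, "ry": 0, "rz": -0.106, "claw": -1},
    {"dx": 0.048, "dy": -0.009, "dz": -0.02, "rx": 0, "ry": 0, "rz": -0.106, "claw": -1},
    {"dx": 0.049, "dy": 0, "dz": -0.02, "rx": 0, "ry": 0, "rz": -0.106, "claw": -1},
    {"dx": 0.048, "dy": 0.008, "dz": -0.02, "rx": 0, "ry": 0, "rz": -0.106, "claw": -1},
    {"dx": 0.046, "dy": 0.016, "dz": -0.01, "rx": 0, "ry": 0, "rz": -0.106, "claw": -1},
    {"dx": 0.043, "dy": 0.023, "dz": -0.01, "rx": 0, "ry": 0, "rz": -0.106, "claw": -1},
  ],
)

```text
t: 1.15
eef_pos: [402.7, -274.2, 327.7]
tcp_rot: [-3.141, -0.005, 1.813]
ft_force: [0.4, -0.6, 0.9]
opening: 0.999
```

```bash
python3 plan.py 540 0 330 3.12 9
```

```text
t 1.15 pos [ 402.7 -274.2  327.7] rot [-3.1409 -0.0054  1.8132] F [ 0.4 -0.6  0.9] op 0.999 j [-0.73  0.19  1.71  0.    1.25 -0.98]
[0.0324, 0.0277, -0.0002] [0.0002, -0.0004, -0.0924]
[0.0281, 0.0321, -0.0002] [0.0002, -0.0004, -0.0924]
[0.0231, 0.0358, -0.0002] [0.0002, -0.0004, -0.0924]
[0.0177, 0.0387, -0.0002] [0.0002, -0.0004, -0.0924]
[0.0119, 0.0409, -0.0003] [0.0002, -0.0004, -0.0924]
[0.0059, 0.0422, -0.0003] [0.0002, -0.0004, -0.0924]
[-0.0003, 0.0426, -0.0003] [0.0002, -0.0004, -0.0924]
[-0.0065, 0.0421, -0.0003] [0.0002, -0.0004, -0.0924]
[-0.0125, 0.0407, -0.0003] [0.0002, -0.0004, -0.0924]
```

>>> arm_command(
  steps=[
    {"dx": 0.032, "dy": 0.028, "dz": 0, "rx": 0, "ry": 0, "rz": -0.092, "claw": -1},
    {"dx": 0.028, "dy": 0.032, "dz": 0, "rx": 0, "ry": 0, "rz": -0.092, "claw": -1},
    {"dx": 0.023, "dy": 0.036, "dz": 0, "rx": 0, "ry": 0, "rz": -0.092, "claw": -1},
    {"dx": 0.018, "dy": 0.039, "dz": 0, "rx": 0, "ry": 0, "rz": -0.092, "claw": -1},
    {"dx": 0.012, "dy": 0.041, "dz": 0, "rx": 0, "ry": 0, "rz": -0.092, "claw": -1},
    {"dx": 0.006, "dy": 0.042, "dz": 0, "rx": 0, "ry": 0, "rz": -0.092, "claw": -1},
    {"dx": 0, "dy": 0.043, "dz": 0, "rx": 0, "ry": 0, "rz": -0.092, "claw": -1},
    {"dx": -0.006, "dy": 0.042, "dz": 0, "rx": 0, "ry": 0, "rz": -0.092, "claw": -1},
    {"dx": -0.012, "dy": 0.04, "dz": 0, "rx": 0, "ry": 0, "rz": -0.092, "claw": -1},
    {"dx": 0, "dy": 0, "dz": 0, "rx": 0, "ry": 0, "rz": 0, "claw": -1},
  ],
)

```text
t: 2.4
eef_pos: [537.8, 14.4, 328.3]
tcp_rot: [3.136, -0.003, -3.121]
ft_force: [-0.2, -0.9, 0.3]
opening: 0.999
```

```bash
cat > snap.py <<'E'
import sys
from cell import env
from h import *
def snap(n,name):
    c=env.get_calibration(n); p,d=env.read_camera(n)
    cv2.imwrite(f'pics/{name}.png',p[:,:,::-1]); np.savez(f'pics/{name}.npz',p=p,d=d,**c)
    return c,p,d
def load(name): return np.load(f'pics/{name}.npz')
if __name__=='__main__':
    s=env.state(); print(s['t'],s['eef_pos'].round(1),s['tcp_rot'].round(4),s['opening'])
    snap(sys.argv[1],sys.argv[2])
E
python3 snap.py wrist w1
```

```text
2.4 [537.8  14.4 328.3] [ 3.1364 -0.0032 -3.1209] 0.9985130970651287
```

View pics/w1.png

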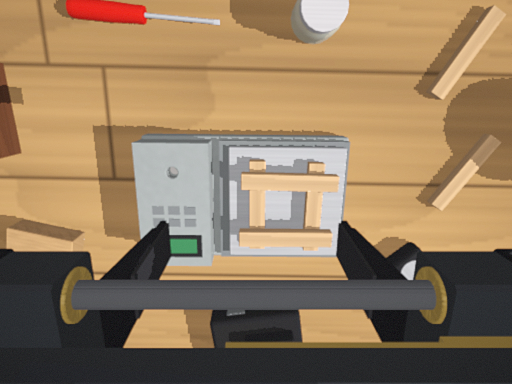

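```bash
python3 - <<'E'
from snap import *
z=load('w1'); c={k:z[k] for k in ['vfov','cx','cy','xyz','attitude']}
P=cloud(c,z['d']); p=z['p']
for uv in [(60,120),(470,50),(465,170),(190,190),(290,180),(290,238),(225,200),(258,210),(315,215),(335,160),(285,200),(172,172)]:
    print(uv,P[uv[1],uv[0]].round(1),p[uv[1],uv[0]])
hsv=cv2.cvtColor(p,cv2.COLOR_RGB2HSV)
def rect(m,zz,name):
    m=m.astype(np.uint8); n,l,st,_=cv2.connectedComponentsWithStats(m,connectivity=4)
    for i in range(1,n):
        if st[i,4]<200: continue
        cs,_=cv2.findContours((l==i).astype(np.uint8),cv2.RETR_EXTERNAL,cv2.CHAIN_APPROX_NONE)
        q=max(cs,key=len)[:,0,:]
        W=onz(c,q,zz)[:,:2].astype(np.float32)
        r=cv2.minAreaRect(W); 
        M=onz(c,np.argwhere(l==i)[:,::-1],zz)[:,:2]
        ev,V=np.linalg.eigh(np.cov(M.T)); a=np.degrees(np.arctan2(V[1,1],V[0,1]))%180
        print(name,st[i],'rect',np.round(r[0],1),np.round(r[1],1),round(r[2],2),'cent',M.mean(0).round(1),'ang',round(a,2))
Z=P[:,:,2]
roi=np.zeros(Z.shape,bool); roi[0:265,110:512]=1
rect((abs(Z-80)<8)&roi,82,'mid')
rect((abs(Z-68)<6)&roi,70,'console')
roi2=np.zeros(Z.shape,bool); roi2[0:220,420:]=1
rect((Z>7)&(Z<30)&roi2,16,'loose')
E
```

```text
(60, 120) [ 5.016e+02 -2.722e+02  2.000e-01] [205 163 109]
(470, 50) [393.4 313.   13.6] [219 183 140]
(465, 170) [562.3 340.5  14. ] [231 194 150]
(190, 190) [586.4 -68.9  68.3] [187 192 191]
(290, 180) [566.   65.8  81.5] [235 199 155]
(290, 238) [650.4  70.6  79.2] [230 194 149]
(225, 200) [610.2 -23.5  36.8] [103 109 108]
(258, 210) [614.7  25.2  65.4] [229 194 150]
(315, 215) [620.8 106.1  64.9] [231 194 150]
(335, 160) [544.5 131.7  47.8] [210 211 214]
(285, 200) [605.   64.5  47.5] [212 211 215]
(172, 172) [566.4 -97.2  48.3] [176 171 169]
mid [ 301    0   48   33 1203] rect [370.5  94.5] [33.2 54. ] 1.31 cent [367.8  94.4] ang 91.21
mid [ 241  173   99   20 1694] rect [569.   65.7] [129.2  23.9] 89.67 cent [569.   65.4] ang 89.63
mid [ 239  230   94   18 1539] rect [650.1  63.9] [ 25.8 129.1] 1.11 cent [649.8  63.6] ang 90.48
console [ 300    0   49   34 1031] rect [368.5  96.3] [35.3 56.6] 1.31 cent [366.2  95.4] ang 93.09
console [ 132  142   80  123 7723] rect [610.1 -91.7] [178.2 100.7] 0.66 cent [597.4 -88.1] ang 10.77
console [242 161  95  15 471] rect [552.3  65.6] [126.8  17.2] 89.74 cent [553.7  61.8] ang 88.94
console [ 240  190   91   42 1359] rect [614.   64.2] [127.8  59.5] 89.88 cent [616.1  63.3] ang 90.24
loose [ 429    5   77   95 1835] rect [398.8 306.7] [ 25.4 131.1] 60.09 cent [397.1 308. ] ang 149.95
loose [ 430  134   71   77 1434] rect [566.4 338.4] [ 27.  129.5] 57.96 cent [564.9 339.6] ang 147.87
```

The wrist view shows the scale with its hole at (172,172), the mid slats at rows 182 and 239, and the loose slats at (468,50) and (465,170). I'll go above the nearer one and refine.

```bash
python3 plan.py 567 339 160 2.58 7
```

```text
t 2.45 pos [537.4  13.5 328.3] rot [ 3.1367 -0.0034 -3.1235] F [ 0.5 -0.3 -0.1] op 1.0 j [-0.1   0.27  1.6   0.    1.27 -1.69]
[-0.0064, 0.0579, 0.0303] [0.0003, -0.0004, 0.0527]
[-0.0016, 0.0582, 0.0303] [0.0003, -0.0004, 0.0527]
[0.0032, 0.0582, 0.0303] [0.0003, -0.0004, 0.0527]
[0.0081, 0.0577, 0.0302] [0.0003, -0.0004, 0.0527]
[0.0128, 0.0569, 0.0302] [0.0003, -0.0004, 0.0527]
[0.0175, 0.0556, 0.0301] [0.0003, -0.0004, 0.0527]
[0.0221, 0.054, 0.0301] [0.0003, -0.0004, 0.0527]
```

>>> arm_command(
  steps=[
    {"dx": -0.006, "dy": 0.058, "dz": 0.03, "rx": 0, "ry": 0, "rz": 0.053, "claw": -1},
    {"dx": -0.002, "dy": 0.058, "dz": 0.03, "rx": 0, "ry": 0, "rz": 0.053, "claw": -1},
    {"dx": 0.003, "dy": 0.058, "dz": 0.03, "rx": 0, "ry": 0, "rz": 0.053, "claw": -1},
    {"dx": 0.008, "dy": 0.058, "dz": 0.03, "rx": 0, "ry": 0, "rz": 0.053, "claw": -1},
    {"dx": 0.013, "dy": 0.057, "dz": 0.03, "rx": 0, "ry": 0, "rz": 0.053, "claw": -1},
    {"dx": 0.018, "dy": 0.056, "dz": 0.03, "rx": 0, "ry": 0, "rz": 0.053, "claw": -1},
    {"dx": 0.022, "dy": 0.054, "dz": 0.03, "rx": 0, "ry": 0, "rz": 0.053, "claw": -1},
    {"dx": 0, "dy": 0, "dz": 0, "rx": 0, "ry": 0, "rz": 0, "claw": -1},
  ],
)

```text
t: 3.45
eef_pos: [575.1, 338.6, 156.5]
tcp_rot: [3.141, -0.003, 2.53]
ft_force: [-0.6, -0.1, 0.1]
opening: 0.999
```

```bash
python3 snap.py wrist w2
```

```text
3.45 [575.1 338.6 156.5] [ 3.1415e+00 -2.5000e-03  2.5298e+00] 0.9990048860305574
```

View pics/w2.png

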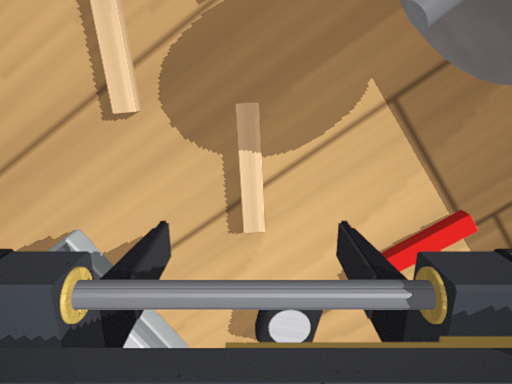

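```bash
cat > slat.py <<'E'
from snap import *
import sys
def meas(name,seed,ztop=16,zmin=11,zmax=25,show=True):
    z=load(name); c={k:z[k] for k in ['vfov','cx','cy','xyz','attitude']}
    P=cloud(c,z['d']); Z=P[:,:,2]
    m=((Z>zmin)&(Z<zmax)).astype(np.uint8)
    n,l=cv2.connectedComponents(m,connectivity=4); i=l[seed[1],seed[0]]
    mm=(l==i).astype(np.uint8)
    cs,_=cv2.findContours(mm,cv2.RETR_EXTERNAL,cv2.CHAIN_APPROX_NONE)
    q=max(cs,key=len)[:,0,:]
    W=onz(c,q,ztop)[:,:2].astype(np.float32); r=cv2.minAreaRect(W)
    M=onz(c,np.argwhere(mm)[:,::-1],ztop)[:,:2]
    ev,V=np.linalg.eigh(np.cov(M.T)); a=np.arctan2(V[1,1],V[0,1])%np.pi
    print('rect',np.round(r[0],1),np.round(r[1],1),round(r[2],2),'cent',M.mean(0).round(1),'yaw',round(a,4),'px',cv2.minAreaRect(q), 'Zmed',np.median(Z[mm>0]))
    return M.mean(0),a
if __name__=='__main__':
    meas(sys.argv[1],(int(sys.argv[2]),int(sys.argv[3])))
E
python3 slat.py w2 250 150; python3 plan.py 567 339 3 2.58 1
```

```text
rect [616.7 314.6] [611.8 408.6] 54.97 cent [599.2 327.2] yaw 0.9889 px ((255.5, 191.5), (383.0, 511.0), 90.0) Zmed -0.8032094162184649
t 3.5 pos [575.5 337.4 157.7] rot [ 3.1406e+00 -1.6000e-03  2.5302e+00] F [ 0.6 -0.3 -0.3] op 0.998 j [ 0.43  0.61  1.51  0.    1.03 -0.53]
[0.0096, -0.0046, 0.1934] [0.0007, -0.001, -0.0317]
```

```bash
python3 - <<'E'
from snap import *
z=load('w2'); c={k:z[k] for k in ['vfov','cx','cy','xyz','attitude']}
Z=cloud(c,z['d'])[:,:,2]
print(Z[100:240:8,225:280:4].round(0))
E
```

```text
[[ -1.  -2.  -2.  -2.  -1.  -1.  -1.  -2.  -1.  -2.  -1.  -1.  -1.  -2.]
 [ -0.  -3.  -1.  15.  15.  15.  15.  15.  15.  -0.  -1.  -1.  -3.  -0.]
 [ -1.  -1.  -2.  13.  15.  14.  14.  13.  14.  -1.  -1.  -1.  -2.  -1.]
 [ -1.  -2.  -2.  15.  15.  15.  13.  15.  15.  -1.  -2.  -2.  -2.  -2.]
 [ -1.  -1.   0.  16.  15.  16.  15.  13.  15.  -1.  -2.  -1.   0.  -1.]
 [ -3.  -2.  -3.  -2.  14.  14.  15.  14.  14.  -3.  -1.  -2.  -1.  -1.]
 [ -1.  -1.  -2.  -2.  14.  15.  17.  15.  15.  -2.  -1.  -2.  -1.  -1.]
 [ -0.  -2.  -1.  -1.  15.  14.  14.  14.  15.  14.  -1.  -2.  -2.  -1.]
 [ -1.  -1.  -2.  -2.  15.  14.  14.  13.  15.  15.  -2.  -1.  -2.  -0.]
 [ -2.  -1.  -1.  -1.  15.  14.  14.  14.  14.  14.  -1.  -3.  -2.  -2.]
 [ -1.  -2.  -1.   0.  15.  16.  15.  15.  16.  14.  -0.  -1.  -1.  -1.]
 [ -1.  -1.  -1.  -2.  15.  14. 325.  15.  16.  15.  -1.  -0.  -1.  -1.]
 [ -1.  -1.  -1.  -1.  -1.  15.  14.  16.  15.  15.  -1.  -1.  -1.  -1.]
 [ -1.  -1.  -2.  -2.  -1.  14.  16.  14.  14.  15.  -1.  -1.  -2.  -2.]
 [ -1.  -2.  -1.  -1.  -1.  13.  15.  15.  15.  15.  -2.  -1.  -1.  -2.]
 [ -1.   0.  -2.  -2.  -1.  15.  14.  14.  15.  15.  -1.  -1.  -1.  -2.]
 [ -3.  -0.  -2.  -1.  -3.  14.  15.  15.  17.  13.  -2.  -1.  -1.  -1.]
 [ -2.  -1.  -2.  -1.  -1.  -2.  -1.  -1.  -2.  -0.  -1.  -1.  -1.  -1.]]
```

```bash
sed -i 's/zmin=11/zmin=7/; s/    n,l=cv2.conn/    m=cv2.morphologyEx(m,cv2.MORPH_CLOSE,np.ones((3,3),np.uint8)); n,l=cv2.conn/' slat.py; python3 slat.py w2 250 152;python3 slat.py w2 120 80
```

```text
rect [567.9 342. ] [ 21.8 129.2] 57.88 cent [564.8 344. ] yaw 2.5814 px ((249.98251342773438, 167.35633850097656), (129.96060180664062, 23.465723037719727), 87.45519256591797) Zmed 14.658572994925578
rect [415.4 302.8] [24.5 94.2] 59.81 cent [413.7 303.6] yaw 2.6206 px ((114.76806640625, 55.28227615356445), (117.88063049316406, 28.253925323486328), 79.2156982421875) Zmed 14.361115900616227
```

```bash
python3 plan.py 567.9 342 4 2.5812 4
```

```text
t 3.5 pos [575.5 337.4 157.7] rot [ 3.1406e+00 -1.6000e-03  2.5302e+00] F [ 0.6 -0.3 -0.3] op 0.998 j [ 0.43  0.61  1.51  0.    1.03 -0.53]
[0.0027, -0.0002, 0.048] [0.0002, -0.0003, -0.0081]
[0.0027, -0.0002, 0.048] [0.0002, -0.0003, -0.0081]
[0.0027, -0.0001, 0.048] [0.0002, -0.0003, -0.0081]
[0.0028, -0.0001, 0.048] [0.0002, -0.0003, -0.0081]
```

>>> arm_command(
  steps=[
    {"dx": 0.006, "dy": 0, "dz": 0.048, "rx": 0, "ry": 0, "rz": -0.016, "claw": -0.6},
    {"dx": 0.005, "dy": 0, "dz": 0.048, "rx": 0, "ry": 0, "rz": -0.016, "claw": -0.3},
    {"dx": 0, "dy": 0, "dz": 0.048, "rx": 0, "ry": 0, "rz": 0, "claw": -0.3},
    {"dx": 0, "dy": 0, "dz": 0.03, "rx": 0, "ry": 0, "rz": 0, "claw": -0.3},
    {"dx": 0, "dy": 0, "dz": 0, "rx": 0, "ry": 0, "rz": 0, "claw": -0.3},
  ],
)

```text
t: 4.12
eef_pos: [572.4, 334.3, 20.9]
tcp_rot: [3.135, 0.003, 2.573]
ft_force: [0.3, -1.2, 0.8]
opening: 0.656
```

```bash
python3 plan.py 567.9 342 4 2.5812 1
```

```text
t 4.125 pos [572.4 334.3  20.9] rot [3.1355e+00 3.1000e-03 2.5727e+00] F [ 0.3 -1.2  0.8] op 0.656 j [ 0.43  0.76  1.62  0.    0.75 -0.57]
[0.01, 0.005, 0.0211] [0.0039, 0.002, -0.0054]
```

>>> arm_command(
  steps=[
    {"dx": 0.01, "dy": 0.005, "dz": 0.01, "rx": 0.004, "ry": 0.002, "rz": -0.005, "claw": -0.3},
    {"dx": 0, "dy": 0, "dz": 0, "rx": 0, "ry": 0, "rz": 0, "claw": -0.3},
  ],
)

```text
t: 4.38
eef_pos: [569.1, 341.4, 15.3]
tcp_rot: [3.139, 0.002, 2.579]
ft_force: [0.1, -0.6, 0.6]
opening: 0.652
```

```bash
python3 plan.py 567.9 342 4 2.5812 1
```

```text
t 4.375 pos [569.1 341.4  15.3] rot [3.1395e+00 1.7000e-03 2.5792e+00] F [ 0.1 -0.6  0.6] op 0.652 j [ 0.44  0.77  1.61 -0.    0.75 -0.57]
[0.0016, -0.0002, 0.0142] [0.0013, 0.0011, -0.0012]
```

>>> arm_command(
  steps=[
    {"dx": 0.002, "dy": 0, "dz": 0.014, "rx": 0.001, "ry": 0.001, "rz": -0.001, "claw": -0.3},
    {"dx": 0, "dy": 0, "dz": 0, "rx": 0, "ry": 0, "rz": 0, "claw": 1},
    {"dx": 0, "dy": 0, "dz": 0, "rx": 0, "ry": 0, "rz": 0, "claw": 1},
    {"dx": 0, "dy": 0, "dz": 0, "rx": 0, "ry": 0, "rz": 0, "claw": 1},
    {"dx": 0, "dy": 0, "dz": 0, "rx": 0, "ry": 0, "rz": 0, "claw": 1},
  ],
)

```text
t: 5.0
eef_pos: [568.3, 342.8, 5.1]
tcp_rot: [3.139, 0.001, 2.581]
ft_force: [0.1, 0.6, -0.2]
opening: 0.288
```

```bash
python3 plan.py 567.9 342 4 2.5812 1
```

```text
t 5.0 pos [568.3 342.8   5.1] rot [3.1391e+00 1.4000e-03 2.5813e+00] F [ 0.1  0.6 -0.2] op 0.288 j [ 0.44  0.79  1.62  0.    0.73 -0.57]
[-0.0001, -0.0011, 0.0014] [0.0016, 0.0009, 0.0001]
```

>>> arm_command(
  steps=[
    {"dx": 0, "dy": 0, "dz": 0, "rx": 0, "ry": 0, "rz": 0, "claw": 1},
    {"dx": 0, "dy": 0, "dz": 0, "rx": 0, "ry": 0, "rz": 0, "claw": 1},
    {"dx": 0, "dy": 0, "dz": -0.03, "rx": 0.001, "ry": 0.001, "rz": 0, "claw": 1},
    {"dx": 0, "dy": 0, "dz": -0.06, "rx": 0, "ry": 0, "rz": 0, "claw": 1},
    {"dx": 0, "dy": 0, "dz": -0.07, "rx": 0, "ry": 0, "rz": 0, "claw": 1},
    {"dx": 0, "dy": 0, "dz": -0.07, "rx": 0, "ry": 0, "rz": 0, "claw": 1},
  ],
)

```text
t: 5.75
eef_pos: [566.6, 341.8, 189.3]
tcp_rot: [-3.135, -0.005, 2.581]
ft_force: [-0.2, 0.1, 0.1]
opening: 0.228
```

```bash
python3 plan.py 609 105 200 3.141 6
```

```text
t 5.75 pos [566.6 341.8 189.3] rot [-3.1345 -0.0053  2.5811] F [-0.2  0.1  0.1] op 0.228 j [ 0.44  0.57  1.48  0.    1.1  -0.57]
[-0.0337, -0.0371, -0.0022] [-0.0006, -0.0008, -0.0594]
[-0.0301, -0.0401, -0.0021] [-0.0006, -0.0008, -0.0594]
[-0.0262, -0.0427, -0.0022] [-0.0006, -0.0008, -0.0594]
[-0.0221, -0.045, -0.0022] [-0.0006, -0.0008, -0.0594]
[-0.0178, -0.0468, -0.0022] [-0.0006, -0.0008, -0.0594]
[-0.0134, -0.0483, -0.0022] [-0.0006, -0.0008, -0.0594]
```

>>> arm_command(
  steps=[
    {"dx": -0.034, "dy": -0.037, "dz": -0.002, "rx": -0.001, "ry": -0.001, "rz": -0.06, "claw": 1},
    {"dx": -0.03, "dy": -0.04, "dz": -0.002, "rx": -0.001, "ry": -0.001, "rz": -0.06, "claw": 1},
    {"dx": -0.026, "dy": -0.043, "dz": -0.002, "rx": -0.001, "ry": -0.001, "rz": -0.06, "claw": 1},
    {"dx": -0.022, "dy": -0.045, "dz": -0.002, "rx": 0, "ry": -0.001, "rz": -0.06, "claw": 1},
    {"dx": -0.018, "dy": -0.047, "dz": -0.002, "rx": 0, "ry": -0.001, "rz": -0.06, "claw": 1},
    {"dx": -0.013, "dy": -0.048, "dz": -0.002, "rx": 0, "ry": 0, "rz": -0.06, "claw": 1},
    {"dx": 0, "dy": 0, "dz": 0, "rx": 0, "ry": 0, "rz": 0, "claw": 1},
  ],
)

```text
t: 6.62
eef_pos: [613.2, 99.4, 205.3]
tcp_rot: [3.14, 0.011, -3.116]
ft_force: [0.5, 0.6, -0.1]
opening: 0.223
```

```bash
python3 snap.py wrist w3
```

```text
6.625 [613.2  99.4 205.3] [ 3.1396  0.011  -3.1163] 0.2227896239879669
```

View pics/w3.png

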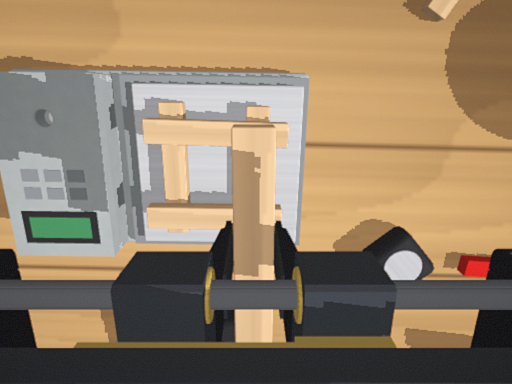

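```bash
python3 - <<'E'
from snap import *
z=load('w3');p=z['p']
cv2.imwrite('pics/w3z.png',cv2.resize(p[65:250,120:310,::-1],None,fx=3.2*1.3,fy=3.2,interpolation=cv2.INTER_CUBIC) if 0 else cv2.resize(p[65:250,120:310,::-1],None,fx=3.2,fy=3.2,interpolation=cv2.INTER_LINEAR))
E
```

```text
(no output)
```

View pics/w3z.png

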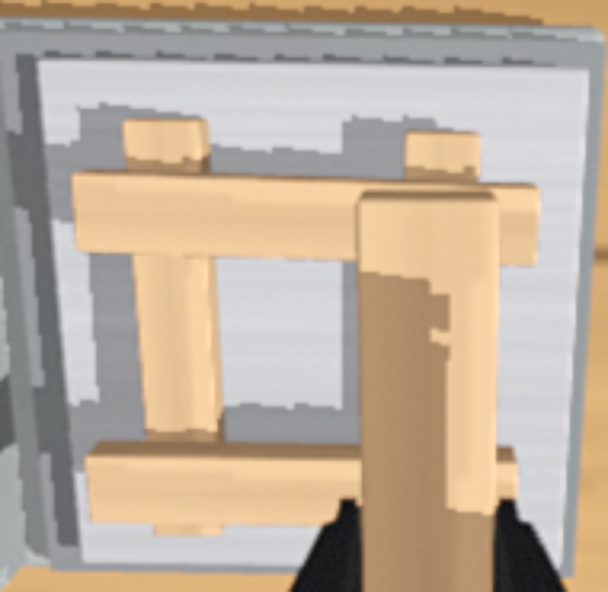

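```bash
python3 - <<'E'
from snap import *
z=load('w3'); c={k:z[k] for k in ['vfov','cx','cy','xyz','attitude']}
def w(l,zz): return onz(c,np.array(l)/3.2+[120,65]-0.3,zz)[:,:2].round(1)
m2=w([(74,180),(540,191),(537,265),(79,251)],82); m1=w([(88,460),(516,465),(93,522)],82); pl=w([(38,60),(590,68),(563,572),(80,562)],50)
low=w([(123,120),(207,120),(408,133),(480,133),(155,533),(218,533)],66)
for n,a in [('m2',m2),('m1',m1),('pl',pl),('low',low)]: print(n,a.tolist(),a.mean(0))
print('yaw m2',np.degrees(np.arctan2(*(m2[1]-m2[0])[::-1]))-90,np.degrees(np.arctan2(*(m2[2]-m2[3])[::-1]))-90,'m1',np.degrees(np.arctan2(*(m1[1]-m1[0])[::-1]))-90)
print('plate',np.degrees(np.arctan2(*(pl[1]-pl[0])[::-1]))-90,np.degrees(np.arctan2(*(pl[2]-pl[3])[::-1]))-90,np.degrees(np.arctan2(*(pl[3]-pl[0])[::-1])),np.degrees(np.arctan2(*(pl[2]-pl[1])[::-1])))
Z=cloud(c,z['d'])[:,:,2]; print(np.median(Z[100:120,270:282]),Z[127:135,160:220].mean(),Z[135:200,190:220].mean())
print(proj(c,[[613.2,99.4,205.3]]))
# held slat far end
print(onz(c,np.array([(360,197),(497,197)])/3.2+[120,65]-.3,205.3+12)[:,:2])
E
```

```text
m2 [[560.8, 2.3], [560.4, 130.3], [580.9, 130.6], [580.3, 2.3]] [570.6    66.375]
m1 [[642.7, 0.5], [641.0, 127.8], [662.7, 0.6]] [648.8         42.96666667]
pl [[529.4, -16.3], [527.4, 146.5], [691.5, 149.2], [692.0, -15.5]] [610.075  65.975]
low [[545.2, 12.2], [544.5, 36.1], [546.6, 93.4], [546.1, 114.0], [673.2, 14.9], [672.7, 35.1]] [588.05  50.95]
yaw m2 0.1790487281389801 -0.2679440148025378 m1 0.765098473067269
plate 0.7038439482213903 0.17393929416282106 0.2818957795934316 0.9426242978115887
48.48104922078039 80.60998099702711 56.22527857263356
[[251.44422578 239.98741793]]
[[548.64835081  88.75589552]
 [548.1202814  108.96290061]]
```

```bash
python3 plan.py 610 103.5 110 -3.137 3
```

```text
t 6.675 pos [612.9 100.6 205.3] rot [ 3.1393  0.0108 -3.1166] F [ 1.3  0.2 -0.7] op 0.232 j [ 0.06  0.49  1.59  0.    1.05 -1.54]
[0.0016, 0.0012, 0.0397] [0.0005, 0.0023, 0.0043]
[0.0015, 0.0012, 0.0397] [0.0005, 0.0023, 0.0043]
[0.0013, 0.0012, 0.0397] [0.0005, 0.0023, 0.0043]
```

>>> arm_command(
  steps=[
    {"dx": 0.002, "dy": 0.001, "dz": 0.04, "rx": 0.001, "ry": 0.007, "rz": 0.013, "claw": 1},
    {"dx": 0.001, "dy": 0.001, "dz": 0.04, "rx": 0, "ry": 0, "rz": 0, "claw": 1},
    {"dx": 0.001, "dy": 0.001, "dz": 0.03, "rx": 0, "ry": 0, "rz": 0, "claw": 1},
    {"dx": 0, "dy": 0, "dz": 0, "rx": 0, "ry": 0, "rz": 0, "claw": 1},
  ],
)

```text
t: 7.18
eef_pos: [609.3, 107.2, 115.5]
tcp_rot: [3.14, 0.001, -3.139]
ft_force: [0.2, -0.8, 0.1]
opening: 0.227
```

```bash
python3 plan.py 610 103.5 100 -3.137 1
```

```text
t 7.175 pos [609.3 107.2 115.5] rot [ 3.1401e+00  6.0000e-04 -3.1390e+00] F [ 0.2 -0.8  0.1] op 0.227 j [ 0.07  0.59  1.68  0.    0.87 -1.51]
[-0.0008, -0.0047, 0.0194] [0.0009, 0.0004, -0.0013]
```

>>> arm_command(
  steps=[
    {"dx": -0.001, "dy": -0.005, "dz": 0.019, "rx": 0.001, "ry": 0, "rz": -0.001, "claw": 1},
    {"dx": 0, "dy": 0, "dz": 0, "rx": 0, "ry": 0, "rz": 0, "claw": 1},
  ],
)

```text
t: 7.42
eef_pos: [610.6, 104.1, 100.8]
tcp_rot: [-3.142, 0.002, -3.137]
ft_force: [-0.2, 0.1, -0.3]
opening: 0.229
```

```bash
python3 plan.py 610 103.5 90 -3.137 1; python3 snap.py wrist w4
```

```text
t 7.425 pos [610.6 104.1 100.8] rot [-3.1415e+00  2.3000e-03 -3.1368e+00] F [-0.2  0.1 -0.3] op 0.229 j [ 0.06  0.61  1.69 -0.    0.84 -1.51]
[0.0008, -0.0007, 0.0136] [-0.0, 0.0015, 0.0002]
7.425 [610.6 104.1 100.8] [-3.1415e+00  2.3000e-03 -3.1368e+00] 0.22900453371569637
```

View pics/w4.png

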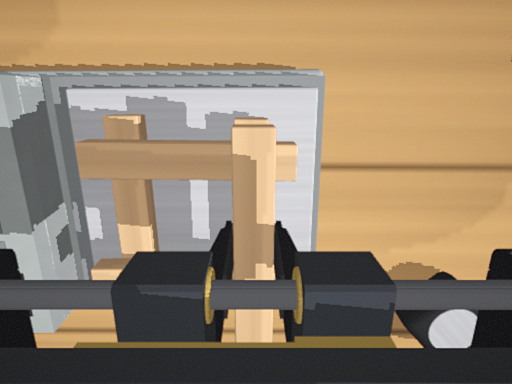

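```bash
python3 - <<'E'
from snap import *
z=load('w4');p=z['p']
cv2.imwrite('pics/w4z.png',cv2.resize(p[105:195,220:310,::-1],None,fx=6,fy=6,interpolation=cv2.INTER_LINEAR))
E
```

```text
(no output)
```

View pics/w4z.png

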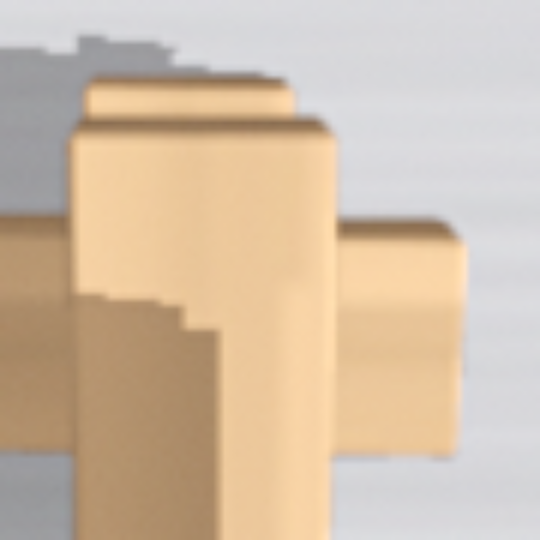

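```bash
python3 - <<'E'
from snap import *
z=load('w4'); c={k:z[k] for k in ['vfov','cx','cy','xyz','attitude']}
f=lambda l,zz: onz(c,np.array(l)/6+[220,105]-.42,zz).round(1)[:,:2].tolist()
print('low',f([(84,84),(294,84)],65.5),'held',f([(72,133),(336,131)],100.8+11),'mid2 end',f([(460,240),(458,455)],82))
E
```

```text
low [[546.1, 92.7], [546.0, 114.1]] held [[546.4, 94.4], [546.1, 115.4]] mid2 end [[559.3, 129.6], [580.7, 130.3]]
```

```bash
python3 plan.py 610.4 102.6 90 -3.137 1
```

```text
t 7.475 pos [611.1 104.1 101.7] rot [ 3.1415  0.0038 -3.1368] F [ 0.5 -0.2  0.1] op 0.229 j [ 0.06  0.61  1.68 -0.    0.84 -1.51]
[0.001, -0.0019, 0.0146] [0.0, 0.0024, 0.0001]
```

>>> arm_command(
  steps=[
    {"dx": 0.001, "dy": -0.002, "dz": 0.012, "rx": 0, "ry": 0.002, "rz": 0, "claw": 1},
    {"dx": 0, "dy": 0, "dz": 0, "rx": 0, "ry": 0, "rz": 0, "claw": 1},
  ],
)

```text
t: 7.72
eef_pos: [610.8, 102.4, 92.4]
tcp_rot: [3.141, 0.002, -3.137]
ft_force: [0.1, -0.2, -0.0]
opening: 0.234
```

```bash
python3 plan.py 610.4 102.6 87.3 -3.137 1
```

```text
t 7.725 pos [610.8 102.4  92.4] rot [ 3.1414e+00  2.0000e-03 -3.1371e+00] F [ 0.1 -0.2 -0. ] op 0.234 j [ 0.06  0.62  1.69  0.    0.83 -1.52]
[0.0005, 0.0003, 0.0064] [0.0001, 0.0013, -0.0001]
```

>>> arm_command(
  steps=[
    {"dx": 0, "dy": 0, "dz": 0.005, "rx": 0, "ry": 0.001, "rz": 0, "claw": 1},
    {"dx": 0, "dy": 0, "dz": 0, "rx": 0, "ry": 0, "rz": 0, "claw": 1},
  ],
)

```text
t: 7.98
eef_pos: [610.9, 102.3, 88.4]
tcp_rot: [3.141, 0.001, -3.137]
ft_force: [0.1, -0.2, -0.4]
opening: 0.228
```

```bash
python3 plan.py 610.4 102.6 87.3 -3.137 1
```

```text
t 7.975 pos [610.9 102.3  88.4] rot [ 3.1414e+00  8.0000e-04 -3.1373e+00] F [ 0.1 -0.2 -0.4] op 0.228 j [ 0.06  0.63  1.69  0.    0.82 -1.52]
[0.0006, 0.0003, 0.0014] [0.0001, 0.0005, -0.0002]
```

>>> arm_command(
  steps=[
    {"dx": 0, "dy": 0, "dz": 0.0014, "rx": 0, "ry": 0, "rz": 0, "claw": 1},
    {"dx": 0, "dy": 0, "dz": 0, "rx": 0, "ry": 0, "rz": 0, "claw": 1},
  ],
)

```text
t: 8.22
eef_pos: [611.0, 102.4, 87.4]
tcp_rot: [3.141, 0.001, -3.137]
ft_force: [0.1, 0.5, -1.6]
opening: 0.231
```

>>> arm_command(
  steps=[
    {"dx": 0, "dy": 0, "dz": 0.0004, "rx": 0, "ry": 0, "rz": 0, "claw": 1},
    {"dx": 0, "dy": 0, "dz": 0, "rx": 0, "ry": 0, "rz": 0, "claw": 0.3},
    {"dx": 0, "dy": 0, "dz": 0, "rx": 0, "ry": 0, "rz": 0, "claw": 0.2},
    {"dx": 0, "dy": 0, "dz": 0, "rx": 0, "ry": 0, "rz": 0, "claw": 0},
    {"dx": 0, "dy": 0, "dz": 0, "rx": 0, "ry": 0, "rz": 0, "claw": 0},
    {"dx": 0, "dy": 0, "dz": -0.02, "rx": 0, "ry": 0, "rz": 0, "claw": 0},
    {"dx": 0, "dy": 0, "dz": -0.05, "rx": 0, "ry": 0, "rz": 0, "claw": 0},
    {"dx": 0, "dy": 0, "dz": -0.06, "rx": 0, "ry": 0, "rz": 0, "claw": 0},
    {"dx": 0, "dy": 0, "dz": 0, "rx": 0, "ry": 0, "rz": 0, "claw": 0},
  ],
)

```text
t: 9.35
eef_pos: [611.2, 102.4, 197.6]
tcp_rot: [3.141, 0.003, -3.137]
ft_force: [-0.1, -0.1, 0.5]
opening: 0.501
```

```bash
python3 snap.py wrist w5; python3 plan.py 402 307 160 2.62 7
```

```text
9.35 [611.2 102.4 197.6] [ 3.1413e+00  2.8000e-03 -3.1373e+00] 0.5012896984831998
t 9.4 pos [610.4 102.3 195.5] rot [ 3.1414e+00 -3.0000e-04 -3.1373e+00] F [0.5 0.1 0.2] op 0.5 j [ 0.06  0.5   1.6   0.    1.04 -1.52]
[0.0371, 0.0367, 0.0064] [0.0, -0.0, 0.0478]
[0.0397, 0.0338, 0.0064] [0.0, -0.0, 0.0478]
[0.0421, 0.0307, 0.0064] [0.0, -0.0, 0.0478]
[0.0443, 0.0275, 0.0063] [0.0, -0.0, 0.0478]
[0.0463, 0.0241, 0.0063] [0.0, -0.0, 0.0478]
[0.0479, 0.0206, 0.0063] [0.0, -0.0, 0.0478]
[0.0493, 0.0169, 0.0063] [0.0, -0.0, 0.0478]
```

View pics/w5.png

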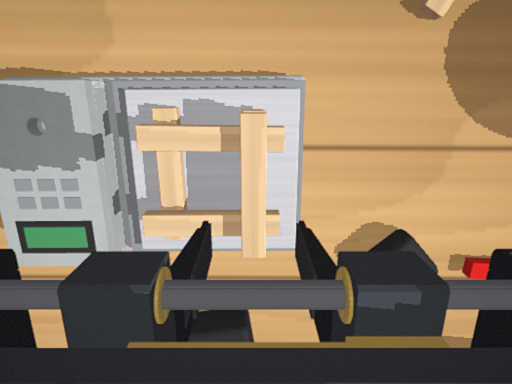

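The first slat now lies across the mid pair at columns 241–267 and rows 110–258, and the stack is undisturbed. Next is the second slat.

>>> arm_command(
  steps=[
    {"dx": 0.037, "dy": 0.037, "dz": 0.006, "rx": 0, "ry": 0, "rz": 0.048, "claw": -0.3},
    {"dx": 0.04, "dy": 0.034, "dz": 0.006, "rx": 0, "ry": 0, "rz": 0.048, "claw": -0.3},
    {"dx": 0.042, "dy": 0.031, "dz": 0.006, "rx": 0, "ry": 0, "rz": 0.048, "claw": -0.3},
    {"dx": 0.044, "dy": 0.0275, "dz": 0.006, "rx": 0, "ry": 0, "rz": 0.048, "claw": -0.3},
    {"dx": 0.046, "dy": 0.024, "dz": 0.006, "rx": 0, "ry": 0, "rz": 0.048, "claw": -0.3},
    {"dx": 0.048, "dy": 0.021, "dz": 0.006, "rx": 0, "ry": 0, "rz": 0.048, "claw": -0.3},
    {"dx": 0.049, "dy": 0.017, "dz": 0.006, "rx": 0, "ry": 0, "rz": 0.048, "claw": -0.3},
    {"dx": 0, "dy": 0, "dz": 0, "rx": 0, "ry": 0, "rz": 0, "claw": -0.3},
  ],
)

```text
t: 10.4
eef_pos: [394.5, 313.2, 156.0]
tcp_rot: [-3.133, -0.007, 2.599]
ft_force: [-0.3, -0.7, 1.0]
opening: 0.65
```

```bash
python3 snap.py wrist w6
```

```text
10.4 [394.5 313.2 156. ] [-3.1331 -0.0068  2.5987] 0.649916319165208
```

View pics/w6.png

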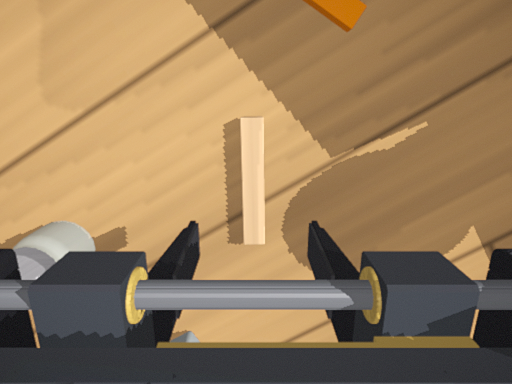

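```bash
python3 slat.py w6 253 150; python3 slat.py w6 253 170; python3 plan.py 401.5 307.3 50 2.62 3
```

```text
rect [398.1 310.5] [ 21.8 129.3] 60.03 cent [395.1 312.2] yaw 2.6199 px ((252.357177734375, 180.50204467773438), (127.3155746459961, 23.069074630737305), 89.18154907226562) Zmed 14.624578686517339
rect [398.1 310.5] [ 21.8 129.3] 60.03 cent [395.1 312.2] yaw 2.6199 px ((252.357177734375, 180.50204467773438), (127.3155746459961, 23.069074630737305), 89.18154907226562) Zmed 14.624578686517339
t 10.45 pos [395.5 312.5 156.1] rot [-3.1334 -0.0064  2.5988] F [ 1.2 -0.4 -0.3] op 0.646 j [ 0.54  0.4   1.91  0.    0.84 -0.49]
[-0.0036, -0.0002, 0.0442] [-0.0017, -0.0014, -0.0045]
[-0.0035, -0.0004, 0.0442] [-0.0017, -0.0014, -0.0045]
[-0.0034, -0.0005, 0.0442] [-0.0017, -0.0014, -0.0045]
```

>>> arm_command(
  steps=[
    {"dx": -0.004, "dy": 0, "dz": 0.03, "rx": -0.005, "ry": -0.004, "rz": -0.0127, "claw": -0.3},
    {"dx": 0, "dy": 0, "dz": 0.06, "rx": 0, "ry": 0, "rz": 0, "claw": -0.3},
    {"dx": 0, "dy": 0, "dz": 0.06, "rx": 0, "ry": 0, "rz": 0, "claw": -0.3},
    {"dx": 0, "dy": 0, "dz": 0.01, "rx": 0, "ry": 0, "rz": 0, "claw": -0.3},
  ],
)

```text
t: 10.95
eef_pos: [401.8, 308.7, 25.5]
tcp_rot: [3.139, 0.002, 2.62]
ft_force: [0.6, 0.7, 0.7]
opening: 0.65
```

```bash
python3 plan.py 398.1 310.5 15 2.6187 1
```

```text
t 10.95 pos [401.8 308.7  25.5] rot [3.1391e+00 2.0000e-03 2.6201e+00] F [0.6 0.7 0.7] op 0.65 j [ 0.52  0.61  2.02 -0.    0.51 -0.52]
[0.0051, -0.0004, 0.0131] [0.0016, 0.0013, 0.0009]
```

>>> arm_command(
  steps=[
    {"dx": 0.005, "dy": -0.0004, "dz": 0.013, "rx": 0.0016, "ry": 0.0013, "rz": 0.0009, "claw": -0.3},
    {"dx": 0, "dy": 0, "dz": 0, "rx": 0, "ry": 0, "rz": 0, "claw": -0.3},
  ],
)

```text
t: 11.2
eef_pos: [399.2, 310.2, 15.8]
tcp_rot: [3.141, 0.0, 2.618]
ft_force: [-0.6, -0.4, 0.9]
opening: 0.652
```

```bash
python3 plan.py 398.1 310.5 5 2.6187 1
```

```text
t 11.2 pos [399.2 310.2  15.8] rot [3.1411e+00 3.0000e-04 2.6181e+00] F [-0.6 -0.4  0.9] op 0.652 j [ 0.53  0.63  2.02  0.    0.49 -0.52]
[0.0013, -0.0004, 0.0135] [0.0003, 0.0002, -0.0004]
```

>>> arm_command(
  steps=[
    {"dx": 0.0013, "dy": -0.0004, "dz": 0.013, "rx": 0, "ry": 0, "rz": 0, "claw": -0.3},
    {"dx": 0, "dy": 0, "dz": 0, "rx": 0, "ry": 0, "rz": 0, "claw": 1},
    {"dx": 0, "dy": 0, "dz": 0, "rx": 0, "ry": 0, "rz": 0, "claw": 1},
    {"dx": 0, "dy": 0, "dz": 0, "rx": 0, "ry": 0, "rz": 0, "claw": 1},
    {"dx": 0, "dy": 0, "dz": 0, "rx": 0, "ry": 0, "rz": 0, "claw": 1},
    {"dx": 0, "dy": 0, "dz": 0, "rx": 0, "ry": 0, "rz": 0, "claw": 1},
    {"dx": 0, "dy": 0, "dz": 0, "rx": 0, "ry": 0, "rz": 0, "claw": 1},
  ],
)

```text
t: 12.08
eef_pos: [399.3, 311.3, 7.5]
tcp_rot: [3.137, 0.003, 2.619]
ft_force: [-0.0, 0.2, -0.2]
opening: 0.226
```

>>> arm_command(
  steps=[
    {"dx": 0, "dy": 0, "dz": -0.03, "rx": 0, "ry": 0, "rz": 0, "claw": 1},
    {"dx": 0, "dy": 0, "dz": -0.06, "rx": 0, "ry": 0, "rz": 0, "claw": 1},
    {"dx": 0, "dy": 0, "dz": -0.07, "rx": 0, "ry": 0, "rz": 0, "claw": 1},
    {"dx": 0, "dy": 0, "dz": -0.07, "rx": 0, "ry": 0, "rz": 0, "claw": 1},
  ],
)

```text
t: 12.58
eef_pos: [397.1, 309.9, 192.9]
tcp_rot: [-3.138, -0.002, 2.618]
ft_force: [0.4, -0.1, -0.1]
opening: 0.226
```

```bash
python3 plan.py 610.4 23 180 -3.137 9
```

```text
t 12.575 pos [397.1 309.9 192.9] rot [-3.1384e+00 -1.8000e-03  2.6184e+00] F [ 0.4 -0.1 -0.1] op 0.226 j [ 0.53  0.35  1.88 -0.    0.92 -0.52]
[-0.0456, -0.0197, 0.0018] [-0.0002, -0.0002, -0.0373]
[-0.0443, -0.0224, 0.0018] [-0.0002, -0.0002, -0.0373]
[-0.043, -0.0249, 0.0018] [-0.0002, -0.0002, -0.0373]
[-0.0414, -0.0274, 0.0018] [-0.0002, -0.0002, -0.0373]
[-0.0397, -0.0298, 0.0018] [-0.0002, -0.0002, -0.0373]
[-0.0379, -0.032, 0.0018] [-0.0002, -0.0002, -0.0373]
[-0.036, -0.0342, 0.0018] [-0.0002, -0.0002, -0.0373]
[-0.0339, -0.0363, 0.0018] [-0.0002, -0.0002, -0.0373]
[-0.0317, -0.0382, 0.0018] [-0.0002, -0.0002, -0.0373]
```

>>> arm_command(
  steps=[
    {"dx": -0.0456, "dy": -0.02, "dz": 0.002, "rx": 0, "ry": 0, "rz": -0.0373, "claw": 1},
    {"dx": -0.044, "dy": -0.022, "dz": 0.002, "rx": 0, "ry": 0, "rz": -0.0373, "claw": 1},
    {"dx": -0.043, "dy": -0.025, "dz": 0.002, "rx": 0, "ry": 0, "rz": -0.0373, "claw": 1},
    {"dx": -0.041, "dy": -0.027, "dz": 0.002, "rx": 0, "ry": 0, "rz": -0.0373, "claw": 1},
    {"dx": -0.04, "dy": -0.03, "dz": 0.002, "rx": 0, "ry": 0, "rz": -0.0373, "claw": 1},
    {"dx": -0.038, "dy": -0.032, "dz": 0.002, "rx": 0, "ry": 0, "rz": -0.0373, "claw": 1},
    {"dx": -0.036, "dy": -0.034, "dz": 0.002, "rx": 0, "ry": 0, "rz": -0.0373, "claw": 1},
    {"dx": -0.034, "dy": -0.036, "dz": 0.002, "rx": 0, "ry": 0, "rz": -0.0373, "claw": 1},
    {"dx": -0.032, "dy": -0.038, "dz": 0.002, "rx": 0, "ry": 0, "rz": -0.0373, "claw": 1},
    {"dx": 0, "dy": 0, "dz": 0, "rx": 0, "ry": 0, "rz": 0, "claw": 1},
  ],
)

```text
t: 13.82
eef_pos: [619.8, 17.1, 182.8]
tcp_rot: [3.139, 0.004, -3.118]
ft_force: [-0.9, -0.2, 0.0]
opening: 0.23
```

```bash
python3 plan.py 610.4 23 115 -3.137 2
```

```text
t 13.825 pos [619.8  17.1 182.8] rot [ 3.1392  0.0043 -3.118 ] F [-0.9 -0.2  0. ] op 0.23 j [-0.08  0.51  1.61  0.    1.01 -1.68]
[0.006, 0.0038, 0.0424] [0.0008, 0.0014, 0.006]
[0.0059, 0.0037, 0.0424] [0.0008, 0.0014, 0.006]
```

>>> arm_command(
  steps=[
    {"dx": 0.012, "dy": 0.0075, "dz": 0, "rx": 0.0016, "ry": 0.003, "rz": 0.012, "claw": 1},
    {"dx": 0, "dy": 0, "dz": 0.04, "rx": 0, "ry": 0, "rz": 0, "claw": 1},
    {"dx": 0, "dy": 0, "dz": 0.037, "rx": 0, "ry": 0, "rz": 0, "claw": 1},
    {"dx": 0, "dy": 0, "dz": 0, "rx": 0, "ry": 0, "rz": 0, "claw": 1},
  ],
)

```text
t: 14.32
eef_pos: [605.8, 27.1, 120.8]
tcp_rot: [3.142, -0.002, -3.14]
ft_force: [0.1, -1.1, -0.1]
opening: 0.231
```

```bash
python3 plan.py 610.4 23 107 -3.137 1
```

```text
t 14.325 pos [605.8  27.1 120.8] rot [ 3.1416e+00 -2.1000e-03 -3.1397e+00] F [ 0.1 -1.1 -0.1] op 0.231 j [-0.06  0.57  1.7  -0.    0.87 -1.64]
[-0.0058, -0.0051, 0.0172] [0.0, -0.0013, -0.0017]
```

>>> arm_command(
  steps=[
    {"dx": -0.006, "dy": -0.005, "dz": 0.017, "rx": 0, "ry": -0.001, "rz": -0.0017, "claw": 1},
    {"dx": 0, "dy": 0, "dz": 0, "rx": 0, "ry": 0, "rz": 0, "claw": 1},
  ],
)

```text
t: 14.58
eef_pos: [610.9, 24.0, 108.4]
tcp_rot: [-3.141, 0.002, -3.136]
ft_force: [-0.4, -0.4, -0.4]
opening: 0.225
```

```bash
python3 plan.py 610.4 23 95 -3.137 1; python3 snap.py wrist w7;python3 - <<'E'
from snap import *
z=load('w7');p=z['p']
cv2.imwrite('pics/w7z.png',cv2.resize(p[90:190,215:345,::-1],None,fx=6,fy=6,interpolation=cv2.INTER_LINEAR))
E
```

```text
t 14.575 pos [610.9  24.  108.4] rot [-3.1414e+00  1.7000e-03 -3.1362e+00] F [-0.4 -0.4 -0.4] op 0.225 j [-0.07  0.59  1.7  -0.    0.85 -1.64]
[0.0007, -0.0012, 0.0168] [-0.0001, 0.0011, 0.0005]
14.575 [610.9  24.  108.4] [-3.1414e+00  1.7000e-03 -3.1362e+00] 0.22498992422508343
```

View pics/w7z.png

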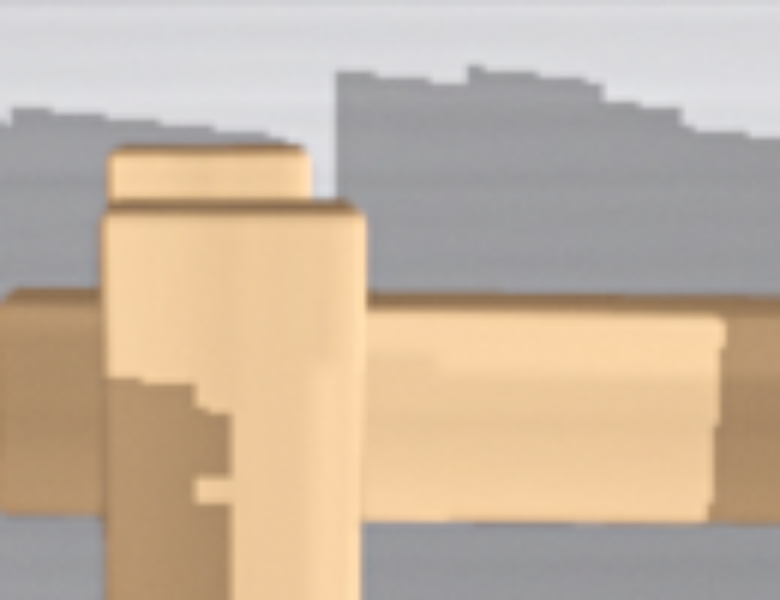

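View pics/w7.png

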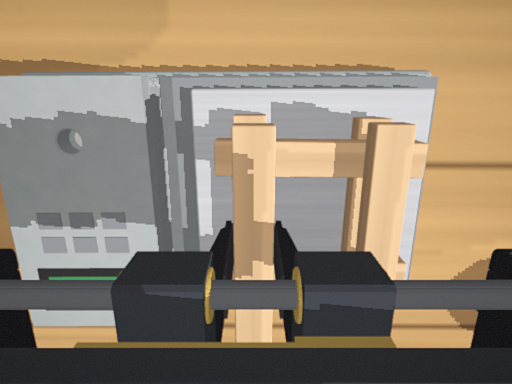

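```bash
python3 - <<'E'
from snap import *
z=load('w7'); c={k:z[k] for k in ['vfov','cx','cy','xyz','attitude']}
f=lambda l,zz: onz(c,np.array(l)/6+[215,90]-.42,zz).round(1)[:,:2].tolist()
print('low2',f([(109,150),(309,150)],65.5),'held',f([(104,212),(366,212)],108.4+8.3))
g=lambda l,zz: onz(c,np.array(l),zz).round(1)[:,:2].tolist()
print('top1',g([(367,123.5),(412,125)],98),'low1',g([(354,119),(388,120)],65.5),'hole',g([(72,141)],70))
E
```

```text
low2 [[544.4, 11.7], [544.3, 32.8]] held [[546.1, 14.3], [545.9, 35.5]]
top1 [[546.6, 86.2], [547.2, 110.6]] low1 [[546.7, 88.8], [547.2, 110.5]] hole [[561.2, -90.3]]
```

>>> arm_command(
  steps=[
    {"dx": 0.002, "dy": -0.003, "dz": 0.013, "rx": 0, "ry": 0.001, "rz": 0.0005, "claw": 1},
    {"dx": 0, "dy": 0, "dz": 0, "rx": 0, "ry": 0, "rz": 0, "claw": 1},
  ],
)

```text
t: 14.88
eef_pos: [609.8, 21.5, 98.9]
tcp_rot: [-3.141, 0.002, -3.137]
ft_force: [-0.1, -0.2, -0.6]
opening: 0.229
```

```bash
python3 plan.py 609.3 21.6 90.5 -3.137 1
```

```text
t 14.875 pos [609.8  21.5  98.9] rot [-3.1413e+00  2.4000e-03 -3.1373e+00] F [-0.1 -0.2 -0.6] op 0.229 j [-0.07  0.6   1.71 -0.    0.83 -1.65]
[0.0006, 0.0002, 0.0106] [-0.0002, 0.0015, -0.0002]
```

>>> arm_command(
  steps=[
    {"dx": 0.0005, "dy": 0, "dz": 0.008, "rx": 0, "ry": 0.0015, "rz": 0, "claw": 1},
    {"dx": 0, "dy": 0, "dz": 0.002, "rx": 0, "ry": 0, "rz": 0, "claw": 1},
    {"dx": 0, "dy": 0, "dz": 0, "rx": 0, "ry": 0, "rz": 0, "claw": 1},
  ],
)

```text
t: 15.25
eef_pos: [609.5, 21.3, 90.6]
tcp_rot: [-3.141, 0.0, -3.138]
ft_force: [-0.8, -0.0, -0.3]
opening: 0.224
```

```bash
python3 plan.py 609.3 21.6 89.8 -3.137 1
```

```text
t 15.25 pos [609.5  21.3  90.6] rot [-3.1413e+00  2.0000e-04 -3.1377e+00] F [-0.8 -0.  -0.3] op 0.224 j [-0.07  0.61  1.72 -0.    0.81 -1.65]
[0.0002, 0.0004, 0.0009] [-0.0002, 0.0001, -0.0004]
```

>>> arm_command(
  steps=[
    {"dx": 0, "dy": 0, "dz": 0.001, "rx": 0, "ry": 0, "rz": 0, "claw": 1},
    {"dx": 0, "dy": 0, "dz": 0.0004, "rx": 0, "ry": 0, "rz": 0, "claw": 1},
  ],
)

```text
t: 15.5
eef_pos: [609.5, 21.3, 89.5]
tcp_rot: [-3.141, 0.0, -3.138]
ft_force: [-1.0, -0.2, -0.1]
opening: 0.232
```

>>> arm_command(
  steps=[
    {"dx": 0, "dy": 0, "dz": 0.0002, "rx": 0, "ry": 0, "rz": 0, "claw": 0.3},
    {"dx": 0, "dy": 0, "dz": 0, "rx": 0, "ry": 0, "rz": 0, "claw": 0.2},
    {"dx": 0, "dy": 0, "dz": 0, "rx": 0, "ry": 0, "rz": 0, "claw": 0},
    {"dx": 0, "dy": 0, "dz": 0, "rx": 0, "ry": 0, "rz": 0, "claw": 0},
    {"dx": 0, "dy": 0, "dz": -0.02, "rx": 0, "ry": 0, "rz": 0, "claw": 0},
    {"dx": 0, "dy": 0, "dz": -0.05, "rx": 0, "ry": 0, "rz": 0, "claw": 0},
    {"dx": 0, "dy": 0, "dz": -0.07, "rx": 0, "ry": 0, "rz": 0, "claw": 0},
    {"dx": 0.02, "dy": 0.02, "dz": -0.06, "rx": 0, "ry": 0, "rz": 0, "claw": -0.3},
    {"dx": 0, "dy": 0, "dz": 0, "rx": 0, "ry": 0, "rz": 0, "claw": -0.3},
  ],
)

```text
t: 16.62
eef_pos: [593.2, 37.6, 259.0]
tcp_rot: [-3.141, 0.003, -3.138]
ft_force: [-0.2, -0.1, -0.0]
opening: 0.633
```

```bash
python3 snap.py wrist w8; python3 - <<'E'
from snap import *
z=load('w8');p=z['p']
cv2.imwrite('pics/w8z.png',cv2.resize(p[100:260,60:320,::-1],None,fx=3,fy=3,interpolation=cv2.INTER_LINEAR))
E
```

```text
16.625 [593.2  37.6 259. ] [-3.1413  0.0032 -3.1379] 0.6333688610703728
```

View pics/w8.png

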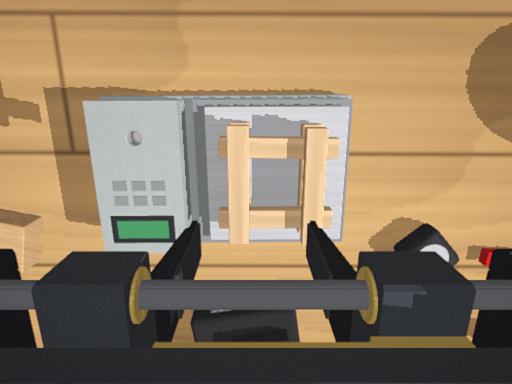

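View pics/w8z.png

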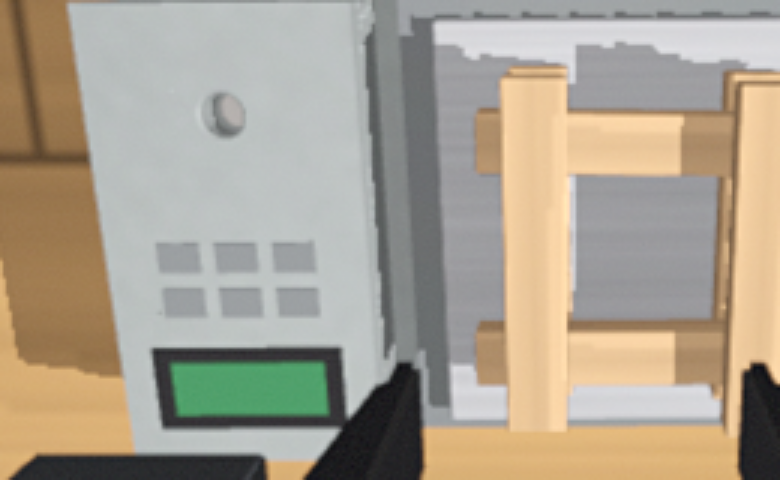

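```bash
python3 - <<'E'
from snap import *
z=load('w8'); c={k:z[k] for k in ['vfov','cx','cy','xyz','attitude']}
f=lambda l,zz: onz(c,np.array(l)/3+[60,100]-.33,zz).round(1)[:,:2].tolist()
print('s2',f([(501,78),(567,77),(511,430),(567,430)],98),'low2',f([(509,70),(562,68)],65.5))
P=cloud(c,z['d']); p=z['p']
# top-face rects
from slat import meas
for s in [(238,180),(313,180)]: meas('w8',s,98,88.5,105)
# hole: dark ring + button ellipse
print('hole',f([(223,115)],70),f([(202,115),(246,115),(223,93),(223,137)],70))
print(P[130:146:2,126:144:2,2].round(0))
E
```

```text
s2 [[545.2, 11.9], [544.8, 33.8], [673.6, 13.2], [673.5, 33.9]] low2 [[545.5, 12.3], [544.7, 31.6]]
rect [609.   22.4] [129.2  21.5] 0.01 cent [605.4  22.8] yaw 0.0021 px ((237.5, 184.0), (118.0, 21.0), 90.0) Zmed 96.65718967524879
rect [611.3 102.6] [128.5  23.1] 0.36 cent [599.5 102.2] yaw 3.1244 px ((313.62841796875, 186.44552612304688), (22.64331817626953, 118.33161163330078), 3.5763344764709473) Zmed 96.59694209684136
hole [[561.7, -91.9]] [[561.8, -99.6], [561.7, -83.6], [553.8, -91.2], [569.8, -92.8]]
[[ 68.  69.  68.  69.  69.  69.  68.  68.  69.]
 [ 69.  69.  62.  54.  28.  49.  68.  69.  68.]
 [ 69.  66.  57.  29.  48.  49.  48.  68.  69.]
 [ 67.  63.  58.  30.  49.  49.  49.  49. 427.]
 [ 69.  64.  58.  29.  29.  48.  49.  48.  69.]
 [ 68.  65.  60.  53.  29.  50.  49.  48.  69.]
 [ 68.  68.  63.  58.  55.  29.  29.  28.  70.]
 [ 69.  68.  68.  64.  62.  59.  58.  69.  68.]]
```

Both third-layer slats are level and about 80 mm apart, at (609,22.4) and (611.3,102.6), lined up with the low pair. The hole at pixel (134,138) maps to (561.7,-91.9). Next is the stand.

```bash
python3 plan.py 490 -350 280 -3.138 8
```

```text
t 16.675 pos [593.   37.2 256.9] rot [-3.1413e+00  6.0000e-04 -3.1382e+00] F [ 0.3 -0.3 -0.9] op 0.644 j [-0.05  0.41  1.58 -0.    1.15 -1.62]
[0.0163, -0.0604, -0.0036] [-0.0, 0.0, -0.0]
[0.0163, -0.0604, -0.0036] [-0.0, 0.0, -0.0]
[0.0163, -0.0604, -0.0036] [-0.0, 0.0, -0.0]
[0.0163, -0.0604, -0.0036] [-0.0, 0.0, -0.0]
[0.0163, -0.0604, -0.0036] [-0.0, 0.0, -0.0]
[0.0163, -0.0604, -0.0036] [-0.0, 0.0, -0.0]
[0.0163, -0.0604, -0.0036] [-0.0, 0.0, -0.0]
[0.0163, -0.0604, -0.0036] [-0.0, 0.0, -0.0]
```

>>> arm_command(
  steps=[
    {"dx": 0.016, "dy": -0.06, "dz": -0.004, "rx": 0, "ry": 0, "rz": 0, "claw": -0.3},
    {"dx": 0.016, "dy": -0.06, "dz": -0.004, "rx": 0, "ry": 0, "rz": 0, "claw": -0.3},
    {"dx": 0.016, "dy": -0.06, "dz": -0.004, "rx": 0, "ry": 0, "rz": 0, "claw": -0.3},
    {"dx": 0.016, "dy": -0.06, "dz": -0.004, "rx": 0, "ry": 0, "rz": 0, "claw": -0.3},
    {"dx": 0.016, "dy": -0.06, "dz": -0.004, "rx": 0, "ry": 0, "rz": 0, "claw": -0.3},
    {"dx": 0.016, "dy": -0.06, "dz": -0.004, "rx": 0, "ry": 0, "rz": 0, "claw": -0.3},
    {"dx": 0.016, "dy": -0.06, "dz": -0.004, "rx": 0, "ry": 0, "rz": 0, "claw": -0.3},
    {"dx": 0.016, "dy": -0.06, "dz": -0.004, "rx": 0, "ry": 0, "rz": 0, "claw": -0.3},
    {"dx": 0, "dy": 0, "dz": 0, "rx": 0, "ry": 0, "rz": 0, "claw": -0.3},
  ],
)

```text
t: 17.8
eef_pos: [486.2, -360.4, 273.9]
tcp_rot: [3.135, -0.013, -3.138]
ft_force: [0.9, 1.4, 0.3]
opening: 0.648
```

```bash
python3 snap.py wrist w9
```

```text
17.8 [ 486.2 -360.4  273.9] [ 3.1349 -0.0126 -3.1378] 0.6475988042500688
```

View pics/w9.png

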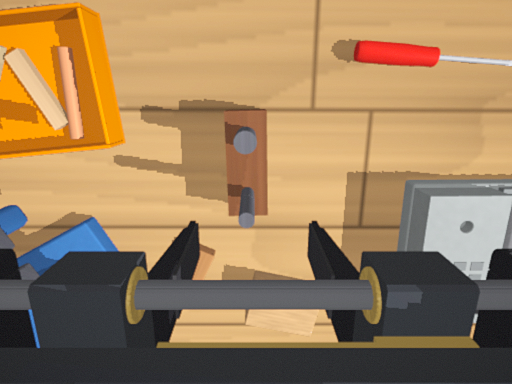

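```bash
python3 - <<'E'
from snap import *
z=load('w9'); c={k:z[k] for k in ['vfov','cx','cy','xyz','attitude']}
P=cloud(c,z['d']);Z=P[:,:,2]
cv2.imwrite('pics/w9z.png',cv2.resize(z['p'][100:240,210:290,::-1],None,fx=4.2*1.0,fy=4.2,interpolation=cv2.INTER_LINEAR))
for lo,hi,zt in [(140,165,150),(100,118,110),(45,60,55)]:
    m=((Z>lo)&(Z<hi)); m[:, :200]=0; m[:,300:]=0; m[245:]=0
    vu=np.argwhere(m)
    n,l,st,ce=cv2.connectedComponentsWithStats(m.astype(np.uint8))
    i=1+np.argmax(st[1:,4]); q=cv2.findContours((l==i).astype(np.uint8),0,1)[0][0][:,0]
    (u,v),r=cv2.minEnclosingCircle(q)
    W=onz(c,q,zt)[:,:2].astype(np.float32)
    print(zt,st[i],(u,v,r),'circ',cv2.minEnclosingCircle(W),'rect',cv2.minAreaRect(W),'med',np.median(P[l==i],0))
E
```

```text
150 [239 210  16  19 241] (246.5934600830078, 218.9392547607422, 9.080263137817383) circ ((521.0133056640625, -364.8808898925781), 9.273826599121094) rect ((521.0535888671875, -364.8226623535156), (18.436843872070312, 14.460360527038574), 0.1431107223033905) med [ 521.44041043 -365.29781289  148.49418883]
110 [234 130  23  25 441] (245.0, 141.9166717529297, 12.083438873291016) circ ((452.41510009765625, -366.74737548828125), 12.325206756591797) rect ((452.2486267089844, -366.55938720703125), (23.068052291870117, 23.874589920043945), 44.713768005371094) med [ 452.541619   -366.84594271  108.66456064]
55 [ 224  110   44  106 3434] (246.24269104003906, 162.69293212890625, 56.27528381347656) circ ((487.72222900390625, -365.947265625), 69.10559844970703) rect ((487.61871337890625, -365.8381652832031), (129.73658752441406, 49.79902648925781), 1.546090841293335) med [ 485.30840085 -365.44492339   53.70955898]
```

View pics/w9z.png

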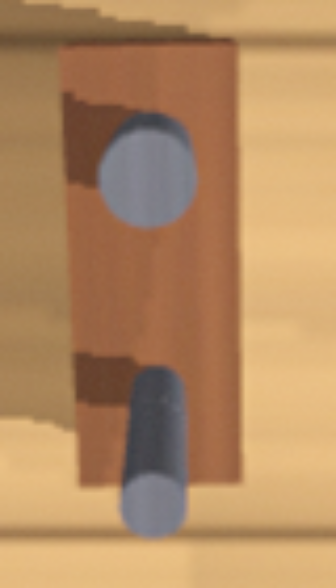

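```bash
python3 plan.py 521.6 -366.1 190 -3.138 2
```

```text
t 17.85 pos [ 486.6 -358.8  273.8] rot [ 3.1342 -0.013  -3.1367] F [0.1 0.2 0.4] op 0.647 j [-0.74  0.42  1.52 -0.    1.22 -2.32]
[-0.0225, -0.005, 0.052] [0.0024, -0.0041, 0.0004]
[-0.0222, -0.0048, 0.0522] [0.0024, -0.0041, 0.0004]
```

>>> arm_command(
  steps=[
    {"dx": -0.022, "dy": -0.005, "dz": 0.04, "rx": 0.0048, "ry": -0.0082, "rz": 0.0004, "claw": -0.3},
    {"dx": -0.022, "dy": -0.005, "dz": 0.06, "rx": 0, "ry": 0, "rz": 0, "claw": -0.3},
    {"dx": 0, "dy": 0, "dz": 0, "rx": 0, "ry": 0, "rz": 0, "claw": -0.3},
  ],
)

```text
t: 18.23
eef_pos: [522.5, -363.7, 190.9]
tcp_rot: [3.14, -0.001, -3.136]
ft_force: [-0.3, -0.1, 0.1]
opening: 0.652
```

```bash
python3 plan.py 521.6 -366.1 175 -3.138 1
```

```text
t 18.225 pos [ 522.5 -363.7  190.9] rot [ 3.1401e+00 -1.1000e-03 -3.1358e+00] F [-0.3 -0.1  0.1] op 0.652 j [-0.71  0.53  1.55  0.    1.06 -2.29]
[0.0012, -0.003, 0.0198] [0.001, -0.0007, 0.0014]
```

Take a check picture from here, directly over the punch.

>>> arm_command(
  steps=[
    {"dx": 0.001, "dy": -0.003, "dz": 0.01, "rx": 0.001, "ry": -0.0007, "rz": 0.0014, "claw": -0.3},
    {"dx": 0, "dy": 0, "dz": 0, "rx": 0, "ry": 0, "rz": 0, "claw": -0.3},
  ],
)

```text
t: 18.48
eef_pos: [522.0, -365.5, 185.1]
tcp_rot: [-3.14, 0.002, -3.137]
ft_force: [0.3, -0.5, 0.0]
opening: 0.65
```

```bash
python3 plan.py 521.6 -366.1 90 -3.138 3; python3 snap.py wrist w10; python3 - <<'E'
from snap import *
z=load('w10'); c={k:z[k] for k in ['vfov','cx','cy','xyz','attitude']}
P=cloud(c,z['d']);Z=P[:,:,2]
m=((Z>140)&(Z<160)); m[:, :215]=0; m[:,290:]=0; m[300:]=0
n,l,st,ce=cv2.connectedComponentsWithStats(m.astype(np.uint8))
i=1+np.argmax(st[1:,4]); q=cv2.findContours((l==i).astype(np.uint8),0,1)[0][0][:,0]
W=onz(c,q,150)[:,:2].astype(np.float32)
print(st[i],cv2.minEnclosingCircle(W),cv2.minAreaRect(W))
E
```

```text
t 18.475 pos [ 522.  -365.5  185.1] rot [-3.1401e+00  1.6000e-03 -3.1369e+00] F [ 0.3 -0.5  0. ] op 0.65 j [-0.71  0.54  1.56 -0.    1.04 -2.29]
[0.0002, -0.0002, 0.0396] [-0.0003, 0.0003, 0.0002]
[0.0002, -0.0002, 0.0396] [-0.0003, 0.0003, 0.0002]
[0.0002, -0.0002, 0.0396] [-0.0003, 0.0003, 0.0002]
18.475 [ 522.  -365.5  185.1] [-3.1401e+00  1.6000e-03 -3.1369e+00] 0.6497101390762329
[241 202  24  27 506] ((520.5761108398438, -365.29901123046875), 9.392803192138672) ((520.4761352539062, -364.9604797363281), (18.53890609741211, 15.411940574645996), 0.3592372536659241)
```

View pics/w10.png

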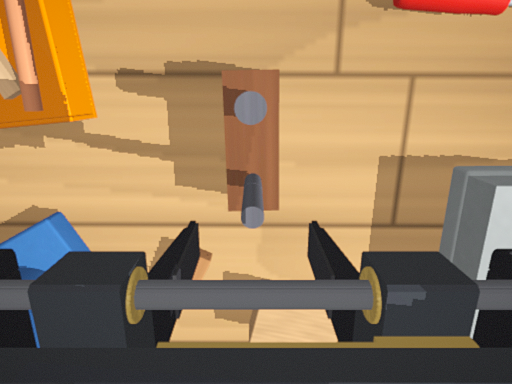

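>>> arm_command(
  steps=[
    {"dx": 0.0002, "dy": -0.0005, "dz": 0.03, "rx": -0.001, "ry": 0.001, "rz": 0, "claw": -0.3},
    {"dx": 0, "dy": 0, "dz": 0.03, "rx": 0, "ry": 0, "rz": 0, "claw": -0.3},
    {"dx": 0, "dy": 0, "dz": 0.04, "rx": 0, "ry": 0, "rz": 0, "claw": -0.3},
    {"dx": 0, "dy": 0, "dz": 0, "rx": 0, "ry": 0, "rz": 0, "claw": -0.3},
  ],
)

```text
t: 19.02
eef_pos: [523.2, -367.7, 110.4]
tcp_rot: [-3.135, 0.008, -3.137]
ft_force: [0.4, 0.1, 1.2]
opening: 0.647
```

```bash
python3 plan.py 521.4 -366 90 -3.138 1
```

```text
t 19.025 pos [ 523.2 -367.7  110.4] rot [-3.1347  0.008  -3.1375] F [0.4 0.1 1.2] op 0.647 j [-0.72  0.62  1.63  0.    0.88 -2.29]
[0.0025, 0.0024, 0.0254] [-0.0044, 0.0051, 0.0003]
```

>>> arm_command(
  steps=[
    {"dx": 0.0025, "dy": 0.0024, "dz": 0.0254, "rx": -0.0044, "ry": 0.0051, "rz": 0, "claw": -0.3},
    {"dx": 0, "dy": 0, "dz": 0, "rx": 0, "ry": 0, "rz": 0, "claw": -0.3},
  ],
)

```text
t: 19.27
eef_pos: [522.0, -366.6, 91.6]
tcp_rot: [-3.14, 0.002, -3.138]
ft_force: [0.4, 1.0, 0.3]
opening: 0.65
```

```bash
python3 plan.py 521.4 -366 90 -3.138 1
```

```text
t 19.275 pos [ 522.  -366.6   91.6] rot [-3.1397e+00  2.1000e-03 -3.1376e+00] F [0.4 1.  0.3] op 0.65 j [-0.72  0.64  1.64  0.    0.85 -2.29]
[0.0007, 0.0007, 0.002] [-0.0012, 0.0014, 0.0003]
```

>>> arm_command(
  steps=[
    {"dx": 0.0007, "dy": 0.0007, "dz": 0.002, "rx": -0.0014, "ry": 0.0016, "rz": 0, "claw": -0.3},
    {"dx": 0, "dy": 0, "dz": 0, "rx": -0.0003, "ry": 0.0004, "rz": 0, "claw": 0.2},
    {"dx": 0, "dy": 0, "dz": 0, "rx": 0, "ry": 0, "rz": 0, "claw": 0.5},
  ],
)

```text
t: 19.65
eef_pos: [522.0, -366.5, 91.7]
tcp_rot: [-3.141, 0.001, -3.138]
ft_force: [0.8, -0.7, -0.3]
opening: 0.49
```

```bash
python3 plan.py 521.4 -366 90 -3.138 1
```

```text
t 19.65 pos [ 522.  -366.5   91.7] rot [-3.1409e+00  7.0000e-04 -3.1376e+00] F [ 0.8 -0.7 -0.3] op 0.49 j [-0.72  0.64  1.64 -0.    0.85 -2.29]
[0.0007, 0.0006, 0.0021] [-0.0004, 0.0004, 0.0003]
```

>>> arm_command(
  steps=[
    {"dx": 0, "dy": 0, "dz": 0, "rx": 0, "ry": 0, "rz": 0, "claw": 0.6},
    {"dx": 0, "dy": 0, "dz": 0, "rx": 0, "ry": 0, "rz": 0, "claw": 0.6},
    {"dx": 0, "dy": 0, "dz": 0, "rx": 0, "ry": 0, "rz": 0, "claw": 1},
    {"dx": 0, "dy": 0, "dz": 0, "rx": 0, "ry": 0, "rz": 0, "claw": 1},
    {"dx": 0, "dy": 0, "dz": 0, "rx": 0, "ry": 0, "rz": 0, "claw": 1},
  ],
)

```text
t: 20.27
eef_pos: [522.1, -366.6, 92.1]
tcp_rot: [-3.141, 0.001, -3.138]
ft_force: [-0.3, 0.1, -0.0]
opening: 0.164
```

```bash
python3 plan.py 521.4 -366 90 -3.138 1
```

```text
t 20.275 pos [ 522.1 -366.6   92.1] rot [-3.1406e+00  1.1000e-03 -3.1375e+00] F [-0.3  0.1 -0. ] op 0.164 j [-0.72  0.64  1.64 -0.    0.85 -2.29]
[0.0009, 0.0007, 0.0026] [-0.0007, 0.0007, 0.0003]
```

>>> arm_command(
  steps=[
    {"dx": 0, "dy": 0, "dz": -0.01, "rx": -0.0007, "ry": 0.0007, "rz": 0, "claw": 1},
    {"dx": 0, "dy": 0, "dz": -0.02, "rx": 0, "ry": 0, "rz": 0, "claw": 1},
    {"dx": 0, "dy": 0, "dz": -0.02, "rx": 0, "ry": 0, "rz": 0, "claw": 1},
    {"dx": 0, "dy": 0, "dz": -0.02, "rx": 0, "ry": 0, "rz": 0, "claw": 1},
  ],
)

```text
t: 20.78
eef_pos: [521.9, -366.4, 151.4]
tcp_rot: [3.141, -0.001, -3.138]
ft_force: [-0.5, -0.6, -0.1]
opening: 0.161
```

```bash
python3 plan.py 521.4 -366 170 -3.138 1
```

```text
t 20.775 pos [ 521.9 -366.4  151.4] rot [ 3.1408e+00 -9.0000e-04 -3.1376e+00] F [-0.5 -0.6 -0.1] op 0.161 j [-0.72  0.57  1.59  0.    0.98 -2.29]
[0.0007, 0.0006, -0.0233] [0.0005, -0.0006, 0.0003]
```

>>> arm_command(
  steps=[
    {"dx": 0, "dy": 0, "dz": -0.04, "rx": 0, "ry": 0, "rz": 0, "claw": 1},
    {"dx": 0, "dy": 0, "dz": -0.04, "rx": 0, "ry": 0, "rz": 0, "claw": 1},
  ],
)

```text
t: 21.02
eef_pos: [521.6, -366.2, 218.3]
tcp_rot: [3.14, -0.001, -3.138]
ft_force: [0.6, -0.3, -0.2]
opening: 0.162
```

```bash
python3 plan.py 561 -93 210 -3.138 6; python3 snap.py scene s1; python3 - <<'E'
from snap import *
z=load('s1');cv2.imwrite('pics/s1z.png',cv2.resize(z['p'][150:384,80:350,::-1],None,fx=2.4,fy=2.4))
E
```

```text
t 21.025 pos [ 521.6 -366.2  218.3] rot [ 3.1403e+00 -1.5000e-03 -3.1376e+00] F [ 0.6 -0.3 -0.2] op 0.162 j [-0.72  0.51  1.52  0.    1.12 -2.29]
[-0.0084, 0.0569, 0.0018] [0.0001, -0.0002, 0.0]
[-0.0084, 0.0569, 0.0018] [0.0001, -0.0002, 0.0]
[-0.0084, 0.0569, 0.0018] [0.0001, -0.0002, 0.0]
[-0.0084, 0.0569, 0.0018] [0.0001, -0.0002, 0.0]
[-0.0084, 0.0569, 0.0018] [0.0001, -0.0002, 0.0]
[-0.0084, 0.0569, 0.0017] [0.0001, -0.0002, 0.0]
21.025 [ 521.6 -366.2  218.3] [ 3.1403e+00 -1.5000e-03 -3.1376e+00] 0.16163707439848302
```

View pics/s1z.png

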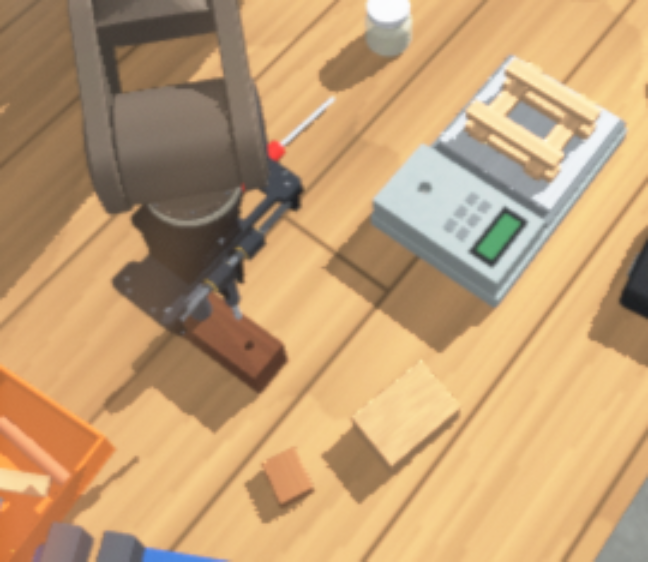

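The scene view shows the punch out of its stand hole at crop pixel (249,345) and the stack intact. Now I'll move over the console hole.

>>> arm_command(
  steps=[
    {"dx": -0.0084, "dy": 0.057, "dz": 0, "rx": 0, "ry": 0, "rz": 0, "claw": 1},
    {"dx": -0.0084, "dy": 0.057, "dz": 0, "rx": 0, "ry": 0, "rz": 0, "claw": 1},
    {"dx": -0.0084, "dy": 0.057, "dz": 0, "rx": 0, "ry": 0, "rz": 0, "claw": 1},
    {"dx": -0.0084, "dy": 0.057, "dz": 0, "rx": 0, "ry": 0, "rz": 0, "claw": 1},
    {"dx": -0.0084, "dy": 0.057, "dz": 0, "rx": 0, "ry": 0, "rz": 0, "claw": 1},
    {"dx": -0.0084, "dy": 0.05, "dz": 0, "rx": 0, "ry": 0, "rz": 0, "claw": 1},
    {"dx": 0, "dy": 0, "dz": 0, "rx": 0, "ry": 0, "rz": 0, "claw": 1},
  ],
)

```text
t: 21.95
eef_pos: [563.3, -91.7, 229.9]
tcp_rot: [-3.134, 0.012, -3.139]
ft_force: [-0.3, -0.7, -0.3]
opening: 0.163
```

```bash
python3 plan.py 561 -93 180 -3.138 1; python3 snap.py wrist w11
```

```text
t 21.95 pos [563.3 -91.7 229.9] rot [-3.1344  0.0118 -3.1392] F [-0.3 -0.7 -0.3] op 0.163 j [-0.28  0.39  1.68 -0.    1.05 -1.85]
[0.0036, -0.0011, 0.0624] [-0.0046, 0.0075, -0.0008]
21.95 [563.3 -91.7 229.9] [-3.1344  0.0118 -3.1392] 0.16333086500218255
```

View pics/w11.png

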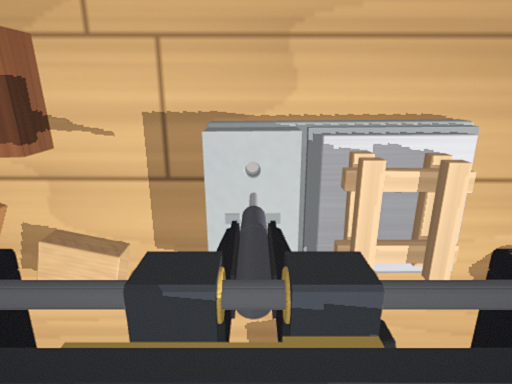

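>>> arm_command(
  steps=[
    {"dx": 0.0036, "dy": -0.001, "dz": 0.03, "rx": -0.0046, "ry": 0.0075, "rz": -0.001, "claw": 1},
    {"dx": 0, "dy": 0, "dz": 0.02, "rx": 0, "ry": 0, "rz": 0, "claw": 1},
    {"dx": 0, "dy": 0, "dz": 0.02, "rx": 0, "ry": 0, "rz": 0, "claw": 1},
    {"dx": 0, "dy": 0, "dz": 0, "rx": 0, "ry": 0, "rz": 0, "claw": 1},
  ],
)

```text
t: 22.5
eef_pos: [561.0, -96.7, 173.4]
tcp_rot: [-3.14, 0.002, -3.141]
ft_force: [-0.5, 0.2, -0.6]
opening: 0.161
```

```bash
python3 plan.py 561 -93 163 -3.138 1
```

```text
t 22.5 pos [561.  -96.7 173.4] rot [-3.1401e+00  2.5000e-03 -3.1409e+00] F [-0.5  0.2 -0.6] op 0.161 j [-0.29  0.46  1.75 -0.    0.93 -1.86]
[-0.0, 0.0046, 0.013] [-0.0009, 0.0016, -0.0019]
```

>>> arm_command(
  steps=[
    {"dx": 0, "dy": 0.0046, "dz": 0.01, "rx": -0.001, "ry": 0.0016, "rz": -0.002, "claw": 1},
    {"dx": 0, "dy": 0, "dz": 0, "rx": 0, "ry": 0, "rz": 0, "claw": 1},
  ],
)

```text
t: 22.75
eef_pos: [561.3, -93.1, 165.5]
tcp_rot: [-3.141, 0.001, -3.138]
ft_force: [-0.2, -0.4, -1.2]
opening: 0.163
```

```bash
python3 plan.py 561 -93 163 -3.138 1;python3 snap.py wrist w12; python3 - <<'E'
from snap import *
z=load('w12');p=z['p']
cv2.imwrite('pics/w12z.png',cv2.resize(p[100:250,180:320,::-1],None,fx=4,fy=4,interpolation=cv2.INTER_LINEAR))
E
```

```text
t 22.75 pos [561.3 -93.1 165.5] rot [-3.1415e+00  8.0000e-04 -3.1380e+00] F [-0.2 -0.4 -1.2] op 0.163 j [-0.28  0.47  1.75  0.    0.92 -1.85]
[0.0004, 0.0002, 0.0031] [-0.0001, 0.0005, -0.0]
22.75 [561.3 -93.1 165.5] [-3.1415e+00  8.0000e-04 -3.1380e+00] 0.16324002489693157
```

View pics/w12z.png

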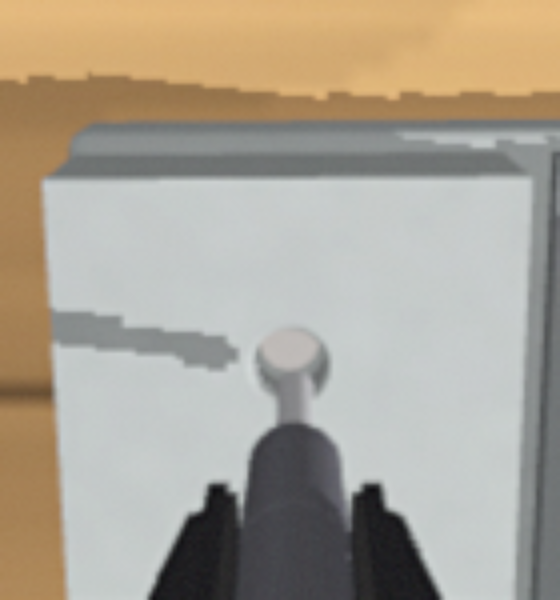

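```bash
python3 - <<'E'
from snap import *
z=load('w12'); c={k:z[k] for k in ['vfov','cx','cy','xyz','attitude']}
f=lambda l,zz: onz(c,np.array(l)/4+[180,100]-.37,zz).round(1)[:,:2].tolist()
print('tip upper edge',f([(275,376),(294,372),(312,376)],83.4)); print('hole L,R,top',f([(253,362),(331,362),(291,326)],70))
print('proj expected tip',(proj(c,[[561.3,-93.1,83.4]])-[180,100])*4)
E
```

```text
tip upper edge [[559.4, -96.0], [558.5, -92.2], [559.4, -88.5]]
hole L,R,top [[560.5, -100.8], [560.4, -84.3], [552.5, -92.8]]
proj expected tip [[287.82881892 383.63825395]]
```

>>> arm_command(
  steps=[
    {"dx": 0.002, "dy": 0, "dz": 0.01, "rx": 0, "ry": 0.0005, "rz": 0, "claw": 1},
    {"dx": 0, "dy": 0, "dz": 0.005, "rx": 0, "ry": 0, "rz": 0, "claw": 1},
    {"dx": 0, "dy": 0, "dz": 0, "rx": 0, "ry": 0, "rz": 0, "claw": 1},
  ],
)

```text
t: 23.18
eef_pos: [560.1, -93.2, 153.6]
tcp_rot: [-3.141, 0.002, -3.138]
ft_force: [0.4, -1.1, -1.7]
opening: 0.16
```

```bash
python3 plan.py 559.9 -93.3 136 -3.138 2;python3 snap.py wrist w13; python3 - <<'E'
from snap import *
z=load('w13');p=z['p']
cv2.imwrite('pics/w13z.png',cv2.resize(p[100:250,180:320,::-1],None,fx=4,fy=4,interpolation=cv2.INTER_LINEAR))
E
```

```text
t 23.175 pos [560.1 -93.2 153.6] rot [-3.1409e+00  1.6000e-03 -3.1378e+00] F [ 0.4 -1.1 -1.7] op 0.16 j [-0.28  0.48  1.77 -0.    0.89 -1.86]
[0.0001, -0.0, 0.011] [-0.0002, 0.0005, 0.0001]
[0.0001, -0.0, 0.011] [-0.0002, 0.0005, 0.0001]
23.175 [560.1 -93.2 153.6] [-3.1409e+00  1.6000e-03 -3.1378e+00] 0.16041271440566784
```

View pics/w13z.png

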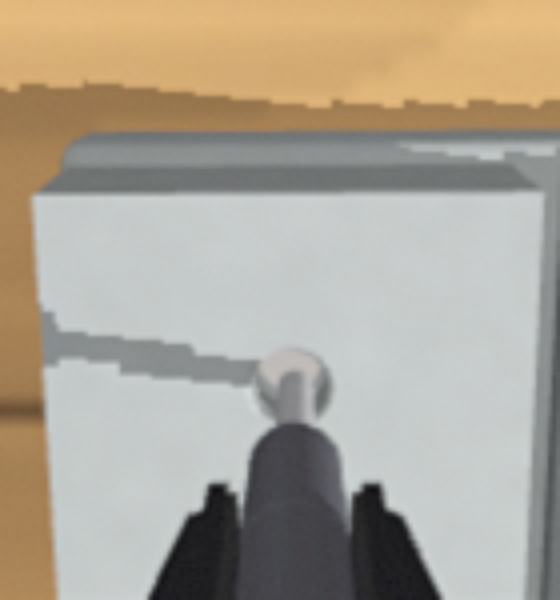

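The nose (about column 293 in the crop) is centred in the hole (256–332), so I'll descend.

>>> arm_command(
  steps=[
    {"dx": 0, "dy": 0, "dz": 0.012, "rx": 0, "ry": 0.0005, "rz": 0, "claw": 1},
    {"dx": 0, "dy": 0, "dz": 0.01, "rx": 0, "ry": 0, "rz": 0, "claw": 1},
    {"dx": 0, "dy": 0, "dz": 0, "rx": 0, "ry": 0, "rz": 0, "claw": 1},
  ],
)

```text
t: 23.6
eef_pos: [560.2, -93.3, 134.8]
tcp_rot: [-3.141, 0.001, -3.138]
ft_force: [-0.8, 0.2, -0.3]
opening: 0.164
```

>>> arm_command(
  steps=[
    {"dx": 0, "dy": 0, "dz": 0.004, "rx": 0, "ry": 0, "rz": 0, "claw": 1},
    {"dx": 0, "dy": 0, "dz": 0, "rx": 0, "ry": 0, "rz": 0, "claw": 1},
  ],
)

```text
t: 23.85
eef_pos: [560.4, -93.3, 131.6]
tcp_rot: [-3.141, 0.001, -3.138]
ft_force: [-0.5, -0.1, 0.2]
opening: 0.165
```

```bash
python3 plan.py 559.9 -93.3 126 -3.138 1
```

```text
t 23.85 pos [560.4 -93.3 131.6] rot [-3.1407e+00  1.4000e-03 -3.1378e+00] F [-0.5 -0.1  0.2] op 0.165 j [-0.28  0.51  1.79 -0.    0.84 -1.86]
[0.0006, 0.0, 0.007] [-0.0005, 0.0009, 0.0002]
```

>>> arm_command(
  steps=[
    {"dx": 0.0005, "dy": 0, "dz": 0.004, "rx": 0, "ry": 0.0005, "rz": 0, "claw": 1},
    {"dx": 0, "dy": 0, "dz": 0, "rx": 0, "ry": 0, "rz": 0, "claw": 1},
  ],
)

```text
t: 24.1
eef_pos: [560.3, -93.3, 128.9]
tcp_rot: [-3.141, 0.002, -3.138]
ft_force: [-0.6, -0.8, 1.9]
opening: 0.162
```

>>> arm_command(
  steps=[
    {"dx": 0, "dy": 0, "dz": 0.003, "rx": 0, "ry": 0, "rz": 0, "claw": 1},
    {"dx": 0, "dy": 0, "dz": 0.0005, "rx": 0, "ry": 0, "rz": 0, "claw": 1},
  ],
)

```text
t: 24.35
eef_pos: [560.4, -93.4, 126.4]
tcp_rot: [-3.14, 0.002, -3.138]
ft_force: [-1.2, 0.8, 5.1]
opening: 0.164
```

```bash
python3 plan.py 559.9 -93.3 126 -3.138 1;python3 plan.py 559.9 -93.3 126 -3.138 1|head -1;
```

```text
t 24.35 pos [560.4 -93.4 126.4] rot [-3.1404e+00  2.2000e-03 -3.1378e+00] F [-1.2  0.8  5.1] op 0.164 j [-0.28  0.52  1.8  -0.    0.83 -1.86]
[0.0006, 0.0001, 0.0004] [-0.0008, 0.0014, 0.0001]
t 24.35 pos [560.4 -93.4 126.4] rot [-3.1404e+00  2.2000e-03 -3.1378e+00] F [-1.2  0.8  5.1] op 0.164 j [-0.28  0.52  1.8  -0.    0.83 -1.86]
```

>>> arm_command(
  steps=[
    {"dx": 0, "dy": 0, "dz": 0.0025, "rx": 0, "ry": 0.001, "rz": 0, "claw": 1},
  ],
)

```text
t: 24.48
eef_pos: [560.9, -93.4, 125.4]
tcp_rot: [-3.14, 0.002, -3.138]
ft_force: [-3.7, 2.3, 26.2]
opening: 0.165
```

>>> arm_command(
  steps=[
    {"dx": 0, "dy": 0, "dz": 0.0025, "rx": 0, "ry": 0.001, "rz": 0, "claw": 1},
  ],
)

```text
t: 24.6
eef_pos: [561.4, -93.5, 125.2]
tcp_rot: [-3.14, 0.003, -3.138]
ft_force: [-3.9, 2.0, 27.4]
opening: 0.168
```

>>> arm_command(
  steps=[
    {"dx": 0, "dy": 0, "dz": 0.0012, "rx": 0, "ry": 0, "rz": 0, "claw": 1},
    {"dx": 0, "dy": 0, "dz": 0.0012, "rx": 0, "ry": 0, "rz": 0, "claw": 1},
  ],
)

```text
t: 24.85
eef_pos: [561.3, -93.3, 125.6]
tcp_rot: [-3.139, 0.004, -3.138]
ft_force: [-3.7, 1.2, 13.1]
opening: 0.164
```

```bash
python3 - <<'E'
from snap import *
for n,k in [('wrist','w14'),('scene','s2'),('top','t2')]:
    snap(n,k); s=env.state(); print(s['t'],s['eef_pos'].round(2),s['ft_force'].round(1),s['tcp_rot'].round(4),round(s['opening'],3))
z=load('s2');cv2.imwrite('pics/s2z.png',cv2.resize(z['p'][100:340,100:400,::-1],None,fx=2.4,fy=2.4))
z=load('w14');cv2.imwrite('pics/w14z.png',cv2.resize(z['p'][80:260,150:500,::-1],None,fx=2.2,fy=2.2))
E
```

```text
24.9 [561.33 -93.3  125.53] [-3.8  1.4 14.4] [-3.1393  0.0036 -3.1377] 0.165
24.95 [561.36 -93.29 125.52] [-3.4  1.9 14.3] [-3.1394  0.0036 -3.1377] 0.165
25.0 [561.35 -93.32 125.51] [-3.9  1.5 14.9] [-3.1394  0.0036 -3.1377] 0.165
```

View pics/s2z.png

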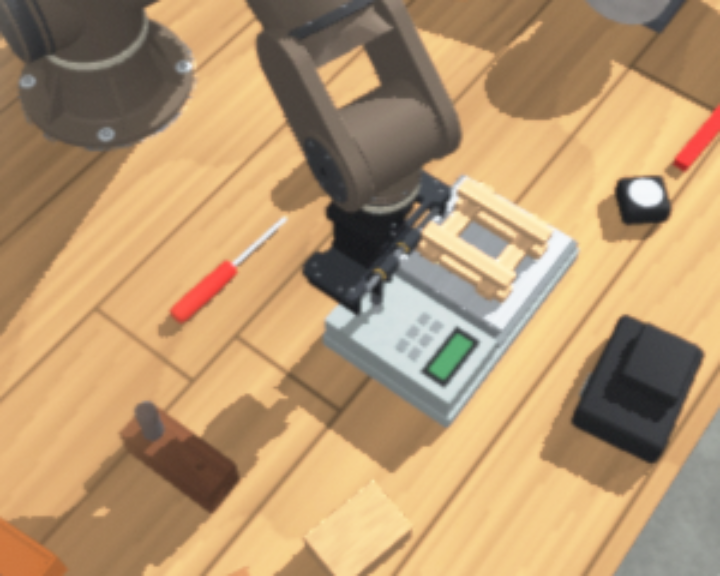

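View pics/w14z.png

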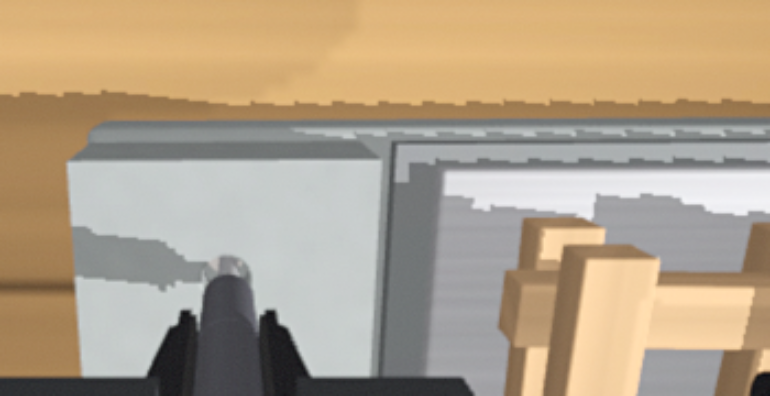

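View pics/t2.png

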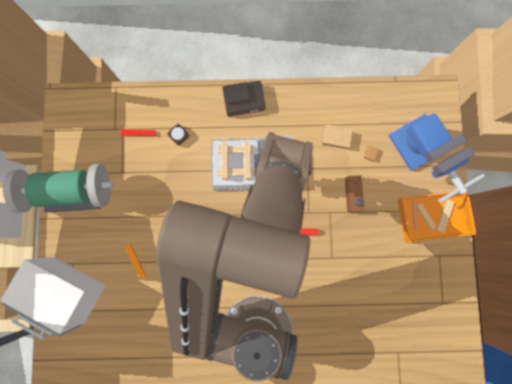

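The button is at its hard stop: the TCP at 125.5 mm puts the nose end about 43.5 mm above the table, and 14.5 N is more than the 6 N spring. The pictures show the stack intact, so I'll hand in.

```bash
python3 - <<'E'
from cell import env
s=env.state(); print(s['t'],s['eef_pos'].round(2),s['ft_force'].round(1),s['opening'])
print(env.job_done())
E
```

```text
25.0 [561.35 -93.32 125.51] [-3.9  1.5 14.9] 0.16479834150055256
the job is handed in; nothing more can be done
None
```

I laid both loose slats across the upper pair as the third layer. I then took the long punch from its stand and pressed the recessed button through the console hole. The job was handed in at t = 25.0 s, still gripping the punch and holding the button down.

- **Stack:** the wrist view after placing put the top slats at (609, 22) and (611, 103), level and 80 mm apart. They were within about 2 mm of the lowest pair. The pictures taken during the press show the stack still standing.
- **Button:** the force rose through the spring range (1.9 N, then 5.1 N) to a hard stop at about 26 N, then I eased it to about 14.5 N for the hold. The nose end works out at about 43.5 mm above the table, against 44 mm expected for fully down. The gripper opening (about 15.7 mm) and the height stayed steady, so the punch did not seem to slip.
- **Side force and camera offset:** a side force of about 4 N remained while pressing. The wrist camera read about 1 mm off the arm's own position, and I allowed for that.
- **Other objects:** I checked the final top and scene views by eye only. Everything in view looked in place, but the arm hid the jar and part of the screwdriver in those views.

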